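Read the round logger with the touch reader and clip the reader away

ROBOT

A 7-joint arm with a two-finger parallel gripper is mounted at the origin on the work surface. World frame = base frame: x ahead of the robot, y to its left, z up, the work surface at z = 0. Lengths are in m, angles in rad, forces in N, time in s.
With the tool pointing down it reaches from about 0.4 to 0.85 m from the base axis. Payload 4.5 kg.
Tool frame: the origin (TCP) lies at the very end of the fingers, on their centre line; the grasp point (between the pads) lies 19 mm behind it; z points along the fingers, y is the line along which they close (so a half turn about z gives the same grasp; the last joint's range is limited). The gripper opens to 88 mm and grips with 3 to 60 N. Pads are 18 mm wide; open, the fingers measure 123 mm over their backs; the gripper's body (75 mm by 187 mm) begins 45 mm behind the grasp point.
Start: joints at [0.034, 0.689, -0.195, 1.565, 0.157, 0.902, -0.215], TCP at [0.625, 0, 0.201] pointing down, gripper open.
Joint ranges: [-3.01, 3.01], [-0.46, 2.08], [-1.47, 1.51], [0.13, 2.56], [-1, 4.14], [0.04, 2.09], [-2.66, 2.66]. Speed limits (rad/s): [2.57, 2.57, 3.14, 3.14, 3.14, 3.14, 3.14].

INTERFACE

Orientations are given as a unit quaternion [x, y, z, w].
In Python, from plant import r gives the robot as it stands. The module is installed in compiled form; this text tells all that it offers.
- The arm moves only by the shell command python3 -m pendant 'ROWS' [FORCE]. ROWS is JSON, one flat list of numbers, 7 for each row, row after row: the opening, from 0 (shut) to 1 (fully open), then the shift along the tool's x, y, z scaled (see below), then the turn, a rotation vector about the tool's x, y, z scaled (see below). A call has 1 to 12 rows; each row is the pose to reach, as a shift and turn from the pose commanded when the call began, along the tool's axes at that moment; what a row does not reach only later rows make up. The controller multiplies each number of a shift by 0.15 m and each number of a turn by pi/2 rad. A row lasts 1/10 s, in which the tool goes at most 50 mm and 8.59 degrees, less where a joint would pass 70% of its speed; a pose out of reach is approached as far as the arm can. A call with a number of a shift or a turn outside -1 to 1 is refused whole. A call with a gripper value outside its range is refused whole. The fingers move at their own pace and stop on an object; FORCE is the grip in N (left out, the last holds). Time passes only in rows, so rows that repeat a pose let the fingers close. It gives the time, the measured TCP pose, the force, the opening and the grip force at its end, in the units of the state.
- r.get_state(): the state, without advancing time (a new reading comes with each control period).
- r.snapshot(name): name is "scene" or "side" or "wrist"; returns a dict with "img" (420x560x3 uint8, red, green, blue), "mtx" (3x3 intrinsics, pixels), "k1" (the pictures are not rectified: a ray, as slopes to the right and down, at radius r is drawn at 1 + k1 r^2 times it, then the intrinsics apply), "cam_to_world" (4x4, takes a point from camera to world coordinates). Camera axes: x right, y up, looking along -z (the intrinsics and any distortion apply to the point x, -y, -z); pixel columns grow to the right and rows downward; lengths in m; the calibration is good to about 2 mm. A picture is of the moment at which its call begins. There is no depth.
- r.finish_job(): hands the job in; it is judged then, once.
The state is a dict: "clock": time; "q": joint angles; "qd": joint speeds; "joint_torque": joint torques, N m; "tool_pos": TCP position; "eef_rot": TCP orientation; "contact_force": force on the tool from outside, world axes, zero at the start; "moment": the same for the moment, N m; "opening": opening from 0.0 (shut) to 1.0 (fully open); "finger_force": force on a finger pad.
Only numpy, scipy, OpenCV 4.12 (cv2) and the standard library are available. Lean on these libraries where they do the work, as an engineer would, in place of code of your own. Each camera call takes 0.05 s, during which the arm holds its last target. There are 200 camera calls.

TASK

Take the touch reader from its stand and read the round logger on the sloped front of its carrier (leave the square logger alone): aim the reader squarely at the middle of the logger, press its sprung nose gently about half way in, and hold it steady there for a good second. Then clip the reader, level, all the way down onto the top edge of the upright steel plate, well within the edge's length, and let go. Do not ram the logger, and leave everything else standing where it is.

Things in the scene. Friction and masses are not known exactly. Their poses are not given: they have to be found in the camera images.
- reader: White touch reader, a straight wand, 0.15 kg. Origin on its long axis above the clip and balance point; x = pointing direction (to the nose), z = its top. Handle: box 24 mm wide (y), 28 mm tall (z), x = -95 to 65 mm; then a 20 mm thick barrel to x = 95 mm. Under the handle at x = 0 a block (28 x 20 mm, to z = -26 mm) carries the clip. Grip the handle's sides at x = 0, z = -5 to 10 mm
- nose (a joint): Sprung nose of the reader, m pressed in: 0 = out, 0.012 = fully in. The spring takes about 2 N to start, 4.4 N half way, 6.8 N fully in
- nose_tip (a point): Centre of the flat front face of the nose (black, 26 mm diameter), 119 mm ahead of the reader's origin when out
- jaw (a joint): Hinged jaw of the reader's clip, rad: 0 = shut (gap 3 mm), grows as it is forced open; about 0.15 with the 5 mm plate in it. Pushing the clip on takes roughly 5 to 15 N
- clip_slot (a point): Roof of the clip's slot, 26 mm under the reader's axis; axes as the reader's. The clip (20 mm wide) opens downwards for an edge running along y: fixed tongue on the -x side (inner face at x = -4 mm), hinged jaw on the +x side. Flared lips 38 mm below this point gather an edge up to about 4 mm off-centre. Fully home, the plate's edge meets this point
- stand: Fixed grey reader stand, base 150 x 60 mm, origin under its centre; two uprights at x = -60 and +60 mm carry the handle's underside at 62 mm and have low cheeks (to 76 mm) beside it. The reader lies in it along x, nose to +x; the space between the uprights is free for the fingers
- carrier_round: Fixed white insulated sample carrier with the ROUND logger, 150 mm wide (y), 140 mm deep, 158 mm tall plus a wire handle to 176 mm, origin under its centre; its front (-x side, above z = 60 mm) slopes back by 40 degrees from upright and is a grey panel
- carrier_round_panel: Sloped panel of that carrier, 146 x 113 mm, origin at the centre of its outer face, 104 mm above the table; x points squarely into it (40 degrees below level), y along its width. The round logger, a steel disc 44 mm across, is centred on this x axis on a stud; its face lies 8 to 24 mm out from the panel, differently each time: find it by touch
- carrier_square: An identical carrier with a SQUARE logger, 40 x 40 mm; not to be touched with the reader. The two carriers change places
- plate: Fixed upright steel plate, 5 mm thick (x), 120 mm wide (y), top edge 115 mm above the table, on a foot 90 x 130 mm; origin under its centre. Clip the reader across it, nose to either side
- plate_edge (a point): Middle of the plate's top edge; axes as the plate's
- beaker: Glass beaker, 70 mm diameter, 90 mm tall, bystander
- wash_bottle: Clear bottle, 64 mm diameter, 160 mm tall, bystander
- tip_box: Grey tip box 120 x 85 x 50 mm, bystander
- tube_rack: White tube rack 70 x 160 x 45 mm, bystander
- jar: Amber jar, 70 mm diameter, 80 mm tall, bystander
- spatula: Steel spatula lying on the bench, 190 mm, bystander
- dish: Clear flat dish, 70 mm diameter, 18 mm tall, bystander beside the stand
There are look-alikes about, which are no part of the job. What is shaped like the reader but red is not meant.

How it is judged:
By the outcome, as a careful person would: the job done as asked, in the order asked, and still so for the second after the job is handed in, with the robot touching nothing.
It also fails if it takes over 61 s, if anything falls off the work surface, if the arm or the gripper's body presses on something with over 40 N, if the wrist force passes 120 N, or if a joint passes its speed limit or range.

## Working session

There is one attempt and no reset: what is moved stays moved. The work goes in short steps, Python scripts to look and compute and a shell command to move; the robot and the scene stay as the last step left them, time stands still between calls to the robot, and variables do not carry over. Pictures are saved under pics/ and viewed, at most 10 in all, crops included, and the job is handed in when it is done.

```bash
mkdir -p pics
cat > h.py <<'E'
import numpy as np, cv2, json
from plant import r
from scipy.spatial.transform import Rotation as R
def snap(n,f):
    s=r.snapshot(n); cv2.imwrite(f'pics/{f}.png',s['img'][:,:,::-1])
    np.savez(f'pics/{f}.npz',mtx=s['mtx'],k1=s['k1'],T=s['cam_to_world']); return s
def load(f): d=np.load(f'pics/{f}.npz'); return d['mtx'],float(d['k1']),d['T']
def ray(f,uv):
    K,k1,T=load(f)
    p=cv2.undistortPoints(np.array([[uv]],float),K,np.array([k1,0,0,0,0.]),None,None,None) if 0 else cv2.undistortPoints(np.array([[uv]],float),K,np.array([k1,0,0,0.]))
    x,y=p[0,0]; d=T[:3,:3]@np.array([x,-y,-1]); return T[:3,3],d/np.linalg.norm(d)
def atz(f,uv,z):
    o,d=ray(f,uv); return o+d*(z-o[2])/d[2]
def tri(*obs):
    A=np.zeros((3,3));b=np.zeros(3)
    rs=[ray(f,uv) for f,uv in obs]
    for o,d in rs:
        P=np.eye(3)-np.outer(d,d);A+=P;b+=P@o
    x=np.linalg.solve(A,b); return x,[np.linalg.norm((np.eye(3)-np.outer(d,d))@(x-o)) for o,d in rs]
def proj(f,X):
    K,k1,T=load(f); c=T[:3,:3].T@(np.asarray(X,float)-T[:3,3]); x,y=c[0]/-c[2],-c[1]/-c[2]
    s=1+k1*(x*x+y*y); return K[0,0]*x*s+K[0,2],K[1,1]*y*s+K[1,2]
def st():
    s=r.get_state(); print(round(s['clock'],2),np.round(s['tool_pos'],4),np.round(s['eef_rot'],4),np.round(s['contact_force'],2),round(s['opening'],3),s['finger_force']); return s
E
python3 - <<'E'
from h import *
import cv2
a=snap('scene','sc0');b=snap('side','si0');c=snap('wrist','w0')
for s in (a,b,c): print(np.round(s['cam_to_world'],3).tolist(),s['k1'],s['mtx'][0,0])
st()
E
```

```text
[[0.229, -0.706, 0.67, 1.342], [0.973, 0.16, -0.165, -0.201], [0.009, 0.69, 0.724, 0.982], [0.0, 0.0, 0.0, 1.0]] 0.017424210006230335 450.36007008733407
[[-0.828, 0.421, -0.371, 0.027], [-0.561, -0.638, 0.528, 0.687], [-0.014, 0.645, 0.764, 1.111], [0.0, 0.0, 0.0, 1.0]] 0.02468578599064637 504.29556253894896
[[1.0, 0.0, 0.001, 0.624], [-0.001, 0.95, 0.312, 0.081], [-0.001, -0.312, 0.95, 0.384], [0.0, 0.0, 0.0, 1.0]] -0.006649341797443361 334.75442492720947
0.15 [ 6.245e-01 -1.000e-04  2.005e-01] [ 7.071e-01  7.071e-01 -5.000e-04 -4.000e-04] [-0.36 -0.74  0.48] 1.002 0.0
```

View pics/sc0.png

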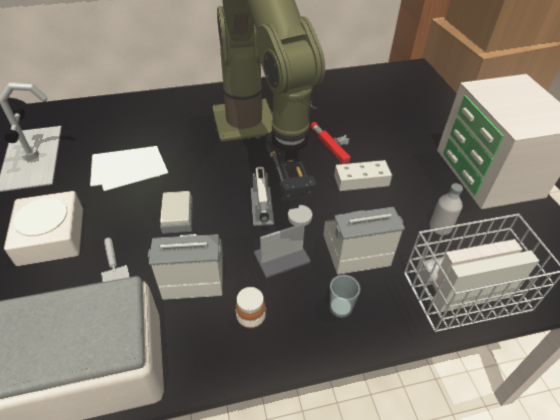

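View pics/si0.png

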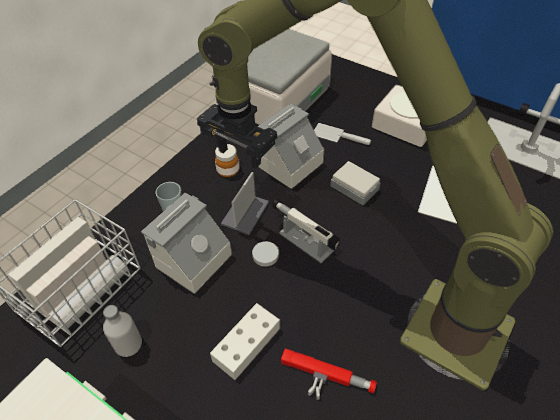

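The scene view shows the white reader on its stand at (262,195). The red look-alike is at (330,142), the plate at (283,248), and the carriers at (188,265) and (362,240). In the side view the white reader is at (305,225) and the red one at (330,370). The round logger is at (200,243), the square logger at (303,145) and the plate at (245,205).
Candidates for the reader are the white wand at side (305,225) and the red wand at (330,370), so I choose white. For the logger I choose the round disc at (200,243), not the square at (303,145). I'll check both in one close crop.

Run:
```python
from h import *
def crop(f,x,y,w,h,s):
    im=cv2.imread(f'pics/{f}.png')[y:y+h,x:x+w]; im=cv2.resize(im,None,fx=s,fy=s,interpolation=cv2.INTER_CUBIC)
    for i in range(0,w,20): cv2.putText(im,str(x+i),(i*s,8),0,.3,(0,255,255),1); cv2.line(im,(i*s,0),(i*s,h*s),(0,255,255) ,1) if 0 else cv2.line(im,(i*s,10),(i*s,16),(0,255,255),1)
    for j in range(0,h,20): cv2.putText(im,str(y+j),(0,j*s+3),0,.3,(0,255,255),1)
    return im
a=crop('si0',140,165,200,150,4)
cv2.imwrite('pics/c1.png',a)
b=crop('sc0',235,150,180,130,4)
cv2.imwrite('pics/c2.png',b)
```

```text
(no output)
```

View pics/c1.png

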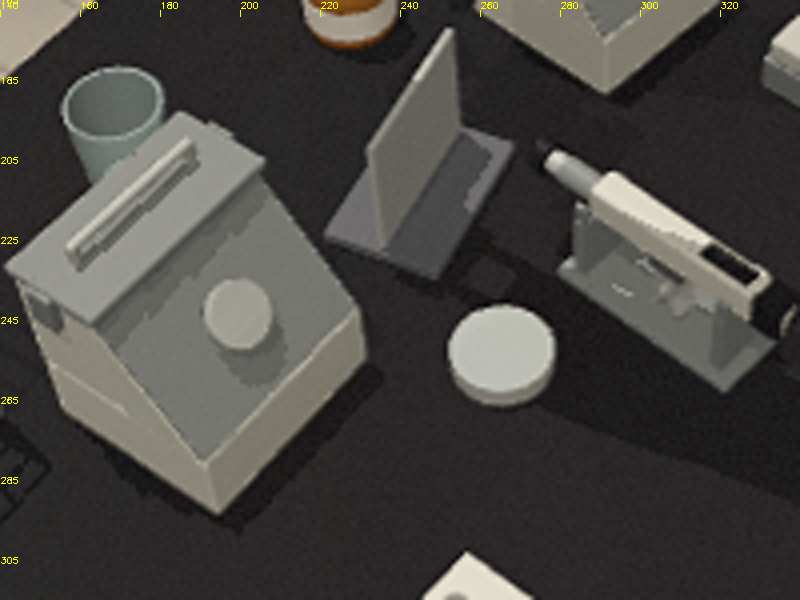

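View pics/c2.png

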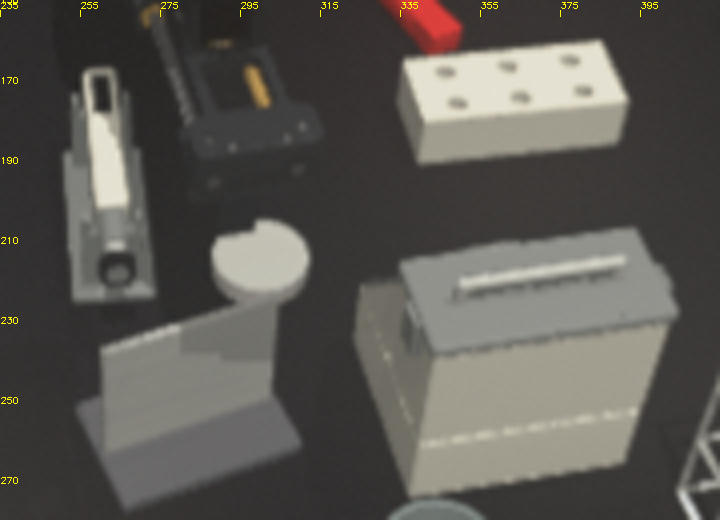

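View pics/w0.png

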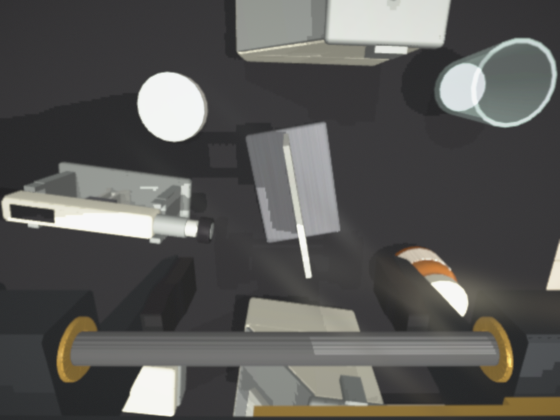

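The crop confirms the white reader with its black nose, and the round disc at side (199.5,243.5). The wrist view shows the reader from (5,205) to nose (213,229), the plate edge from (287,138) to (308,277), and the round carrier at the top. Next I fit poses.

```bash
cat >> h.py <<'E'
from scipy.optimize import least_squares
def fit(obs,x0,fixz=None):
    # obs: (file,(u,v),(x,y,z) mm local)
    def pose(p,X):
        c,s=np.cos(p[2]),np.sin(p[2]); z=p[3] if fixz is None else fixz
        X=np.array(X)/1000; return np.array([p[0]+c*X[0]-s*X[1],p[1]+s*X[0]+c*X[1],z+X[2]])
    f=lambda p: np.concatenate([np.subtract(proj(o[0],pose(p,o[2])),o[1]) for o in obs])
    s=least_squares(f,x0,loss='soft_l1'); print(np.round(s.x,4),'yaw deg',round(np.degrees(s.x[2]),2)); print(np.round(f(s.x).reshape(-1,2),1).tolist()); return s.x
E
python3 - <<'E'
from h import *
print('reader')
ob=[('w0',(213,229),(119,0,0)),('sc0',(264.5,217),(119,0,0)),('si0',(276,202.5),(119,0,0)),
('sc0',(259,202),(65,-12,14)),('sc0',(267.5,201),(65,12,14)),('sc0',(256.5,167.5),(-95,-12,14)),('sc0',(264.2,167),(-95,12,14)),
('si0',(293,208),(65,-12,14)),('si0',(288,213),(65,12,14)),('w0',(152,237),(65,-12,14)),('w0',(10,219),(-95,-12,14))]
fit(ob,[.5,-.05,0,.076]); 
print('carrier')
ob=[('si0',(191.25,280.5),(-70,75,60)),('si0',(230,243),(-70,-75,60)),('si0',(194.5,293),(-70,75,0)),('si0',(231.75,252.5),(-70,-75,0)),('sc0',(338,273.75),(70,-75,0)),('sc0',(391.25,265.5),(70,75,0))]
p=fit(ob,[.7,.15,0],0)
for d in (8,16,24):
    X=np.array([-.033-.001*d*np.cos(np.radians(40)),0,.104+.001*d*np.sin(np.radians(40))]); c,s=np.cos(p[2]),np.sin(p[2])
    print(d,proj('si0',[p[0]+c*X[0],p[1]+s*X[0],X[2]]))
print('plate')
# edge ends in 3 views
for a,b,c in [((287,138),(sc:=(235+276/4,150+304/4)),None),((308,277),(235+102/4,150+348/4),None)]:
    print(tri(('w0',a),('sc0',b)))
ob=[('w0',(287,138),(0,60,115)),('w0',(308,277),(0,-60,115)),('sc0',(304,226),(0,60,115)),('sc0',(260.5,237),(0,-60,115)),('si0',(140+373/4,165+150/4),(0,60,115)),('si0',(140+450/4,165+30/4),(0,-60,115)),
('sc0',(310,261.5),(45,65,0)),('sc0',(266.5,277),(45,-65,0)),('w0',(325,123),(45,65,0)),('w0',(340,230),(45,-65,0)),('w0',(247,137),(-45,65,0)),('w0',(266,242),(-45,-65,0))]
fit(ob,[.65,0,0,0])
print('dish',atz('w0',(173,107),.018),atz('si0',(265,253),.018))
print('beaker',atz('w0',(462,87),.0),'jar top',atz('sc0',(251,298),.08), 'square carrier w0',atz('w0',(315,300),.158))
E
```

```text
reader
[ 0.433  -0.0275 -0.128   0.0675] yaw deg -7.33
[[-0.1, -1.3], [-1.0, 3.4], [-0.9, 1.3], [-1.5, 0.7], [-1.3, 1.1], [-2.9, -3.1], [-2.7, -3.1], [0.1, -0.2], [-0.8, 0.0], [2.3, 0.6], [-22.0, -1.0]]
carrier
[ 0.6536  0.1935 -0.0191] yaw deg -1.1
[[-0.0, 0.6], [-0.1, -2.7], [0.2, 0.8], [0.1, 1.2], [-0.7, 1.4], [0.0, 0.1]]
8 (np.float64(199.23389026125534), np.float64(242.84442394802392))
16 (np.float64(200.84508491163496), np.float64(242.7473035473225))
24 (np.float64(202.4725578641878), np.float64(242.64921692603622))
plate
(array([0.62522568, 0.04952717, 0.10398818]), [np.float64(0.001374195498155957), np.float64(0.00137419549815609)])
(array([ 0.64520651, -0.07046799,  0.11691162]), [np.float64(0.0006147927219770474), np.float64(0.0006147927219770857)])
[ 6.354e-01 -1.340e-02  1.636e-01  5.000e-04] yaw deg 9.37
[[-0.2, 7.9], [0.1, 0.7], [-0.6, -2.5], [-1.0, 0.4], [-1.0, -1.2], [0.3, -1.2], [-0.0, 1.5], [-1.8, 1.5], [0.4, -1.9], [-1.3, -1.4], [-1.0, -2.5], [0.8, -2.4]]
dish [0.50684381 0.07355379 0.018     ] [0.50141922 0.07888045 0.018     ]
beaker [0.81563008 0.09383658 0.        ] jar top [ 0.7881358 -0.1228486  0.08     ] square carrier w0 [ 0.64755552 -0.06793347  0.158     ]
```

```bash
python3 -m pendant '[0.7,-0.18,-1,0,0,0,1, 0.7,-0.18,-1,0,0,0,1, 0.7,-0.18,-1,0,0,0,1, 0.7,-0.18,-1,0,0,0,1, 0.7,-0.18,-1,0,0,0,1, 0.7,-0.18,-1,0,0,0,1, 0.7,-0.18,-1,0,0,0,1, 0.7,-0.18,-1,0,0,0,1, 0.7,-0.18,-1,0,0,0,1, 0.7,-0.18,-1,0,0,0,1, 0.7,-0.18,-1,0,0,0,1, 0.7,-0.18,-1,0,0,0,1]' 40
python3 - <<'E'
from h import *
st(); snap('wrist','w1')
im=cv2.imread('pics/w1.png')
cv2.imwrite('pics/w1b.png',cv2.resize(im,(800,600),interpolation=cv2.INTER_CUBIC))
E
```

```text
clock: 1.35
tool_pos: [0.4749, -0.0268, 0.201]
eef_rot: [1.0, 0.0, -0.0, 0.0]
contact_force: [1.2, 0.4, -0.4]
opening: 0.7
finger_force: 0.0
1.35 [ 0.4749 -0.0268  0.201 ] [ 1.e+00  1.e-04 -2.e-04  1.e-04] [ 1.23  0.43 -0.43] 0.7 0.0
```

View pics/w1b.png

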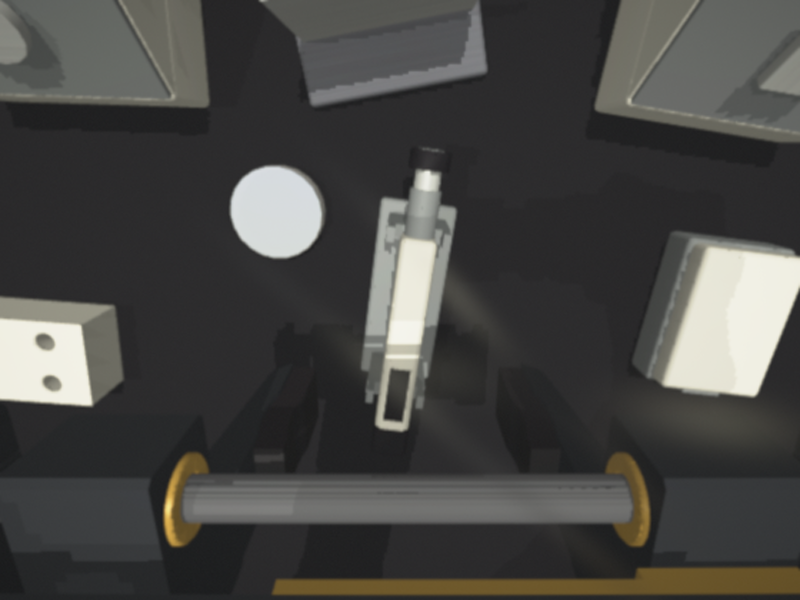

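The wrist view shows the reader's handle top from (402,237)/(435,240) to (376,427)/(407,431), with the nose at (430,152) in the 800-pixel picture. The round logger is partly visible at top left and the fingers are clear of the handle.

Run:
```python
from h import *
k=560/800
w=lambda u,v:(u*k,v*k)
ob=[('w1',w(402,237),(65,12,14)),('w1',w(435,240),(65,-12,14)),('w1',w(376,427),(-95,12,14)),('w1',w(407,431),(-95,-12,14)),
('w0',(152,237),(65,-12,14)),('sc0',(259,202),(65,-12,14)),('sc0',(267.5,201),(65,12,14)),('si0',(293,208),(65,-12,14)),('si0',(288,213),(65,12,14)),('sc0',(264.5,217),(119,0,0)),('si0',(276,202.5),(119,0,0))]
fit(ob,[.45,-.03,-.1,.07])
p=fit(ob,[.45,-.03,-.1],.076)
fit(ob[:4],[.45,-.03,-.1],.076)
for X in [(119,0,0),(119,13,0),(119,-13,0)]:
    c,s=np.cos(p[2]),np.sin(p[2]);print(X,np.array(proj('w1',[p[0]+(c*X[0]-s*X[1])/1e3,p[1]+(s*X[0]+c*X[1])/1e3,.076]))/k)
print('plate')
ob=[('w1',w(312,105),(-45,65,0)),('w1',w(487,71),(-45,-65,0)),('w1',w(297,38),(-2.5,60,0)),('w0',(308,277),(0,-60,115)),('w0',(325,123),(45,65,0)),('w0',(340,230),(45,-65,0)),('w0',(247,137),(-45,65,0)),('w0',(266,242),(-45,-65,0)),
('sc0',(304,226),(0,60,115)),('sc0',(260.5,237),(0,-60,115)),('si0',(140+373/4,165+150/4),(0,60,115)),('si0',(140+450/4,165+30/4),(0,-60,115))]
fit(ob,[.63,-.01,.16,0])
print('carr bottom front -y corner', atz('w1',w(208,106),0),'panel corner', atz('w1',w(172,100),.061))
```

```text
[ 0.4323 -0.027  -0.1211  0.0676] yaw deg -6.94
[[-1.2, -0.6], [1.7, 0.4], [-0.5, 14.5], [0.2, 14.0], [1.5, -0.2], [-1.2, 0.5], [-1.0, 0.8], [0.1, 0.1], [-0.8, 0.4], [-0.5, 3.1], [-1.0, 1.7]]
[ 0.4341 -0.0261 -0.1093] yaw deg -6.26
[[-3.2, -0.8], [0.5, 0.0], [-0.9, 18.2], [0.4, 17.5], [0.1, 1.6], [-0.5, -1.2], [-0.3, -0.9], [-0.9, -1.9], [-1.7, -1.5], [0.4, 1.4], [-2.1, -0.1]]
[ 0.4349 -0.0272 -0.1204] yaw deg -6.9
[[-1.1, -1.8], [2.5, -0.7], [-0.8, 17.3], [0.5, 16.8]]
(119, 0, 0) [426.19848062 147.4348136 ]
(119, 13, 0) [405.21878202 145.0275298 ]
(119, -13, 0) [447.11545619 149.83887583]
plate
[ 0.6365 -0.014   0.1594  0.0016] yaw deg 9.13
[[0.5, 0.1], [-0.5, 2.6], [6.7, 2.3], [1.2, 1.9], [1.8, -1.2], [-0.5, -0.4], [0.1, -2.1], [1.4, -1.7], [-0.6, -2.3], [-1.2, 0.4], [-1.4, -1.8], [0.1, -1.7]]
carr bottom front -y corner [0.58137971 0.12188766 0.        ] panel corner [0.58087976 0.12052553 0.061     ]
```

```bash
python3 -m pendant '[0.7,-0.27,0,0,0,0,0.074, 0.7,-0.27,0,0.2,0,0,0.074, 0.7,-0.27,0,0.5,0,0,0.074, 0.7,-0.27,0,0.75,0,0,0.074, 0.7,-0.27,0,0.9,0,0,0.074, 0.7,-0.27,0,0.953,0,0,0.074, 0.7,-0.27,0,0.953,0,0,0.074, 0.15,-0.27,0,0.953,0,0,0.074, 0,-0.27,0,0.953,0,0,0.074, 0,-0.27,0,0.953,0,0,0.074, 0,-0.27,0,0.953,0,0,0.074, 0,-0.27,0,0.953,0,0,0.074]' 40
```

```text
clock: 2.6
tool_pos: [0.4348, -0.0269, 0.0586]
eef_rot: [0.998, -0.058, 0.0, -0.0]
contact_force: [-0.3, 0.1, 0.0]
opening: 0.271
finger_force: 0.0
```

```bash
python3 -m pendant '[0,0,0,0,0,0,0, 0,0,0,0,0,0,0, 0,0,0,0,0,0,0, 0,0,0,0,0,0,0]' 40
python3 - <<'E'
from h import *
snap('scene','sc1'); snap('side','si1');snap('wrist','w2')
E
```

```text
clock: 3.0
tool_pos: [0.4345, -0.027, 0.0581]
eef_rot: [0.998, -0.058, 0.0, 0.0]
contact_force: [-0.6, -1.3, -0.3]
opening: 0.003
finger_force: 0.0
```

Run:
```python
from h import *
a=cv2.imread('pics/w2.png'); b=cv2.imread('pics/si1.png')[140:300,220:380]; c=cv2.imread('pics/sc1.png')[130:270,200:340]
a=cv2.resize(a,(480,360)); b=cv2.resize(b,(320,320),interpolation=cv2.INTER_CUBIC); c=cv2.resize(c,(320,240),interpolation=cv2.INTER_CUBIC)
o=np.zeros((600,800,3),np.uint8); o[:360,:480]=a; o[:320,480:]=b; o[360:,:320]=c
cv2.imwrite('pics/m1.png',o)
```

```text
(no output)
```

View pics/m1.png

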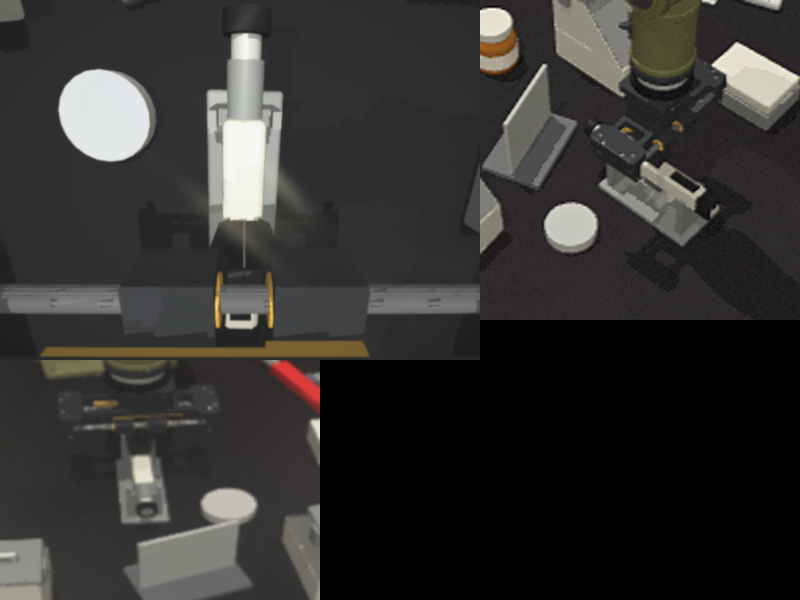

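The fingers are shut, with the handle still lying undisturbed in its stand in front of and behind them, and nothing is gripped. I'll measure edges numerically in w2 rather than view another picture.

Run:
```python
from h import *
st()
im=cv2.imread('pics/w2.png').astype(int)
for v in range(5,420,12):
    row=im[v].mean(1); m=np.where(row[200:370]>150)[0]+200
    g=[ (m[0],m[-1])] if len(m) else None
    print(v,g,[tuple(im[v,u]) for u in (285,)],end=' | ')
print()
# predicted corners
for z in (.05,.06,.0675,.076):
    c,s=np.cos(-.117),np.sin(-.117)
    P=lambda X:[.4345+(c*X[0]-s*X[1])/1e3,-.0268+(s*X[0]+c*X[1])/1e3,z+X[2]/1e3]
    print(z,[tuple(np.round(proj('w2',P(X)),0)) for X in [(65,12,14),(65,-12,14),(10,12,14),(10,-12,14),(119,13,0),(119,-13,0),(-70,12,14),(-70,-12,14)]])
print('TCP px',proj('w2',r.get_state()['tool_pos']))
print(np.round(load('w2')[2],3).tolist())
```

```text
3.15 [ 0.4345 -0.027   0.0581] [ 0.9983 -0.0581 -0.     -0.    ] [ 0.28 -0.17 -0.14] 0.007 0.0
5 None [(np.int64(52), np.int64(49), np.int64(52))] | 17 None [(np.int64(62), np.int64(60), np.int64(62))] | 29 None [(np.int64(63), np.int64(63), np.int64(64))] | 41 [(np.int64(275), np.int64(298))] [(np.int64(242), np.int64(245), np.int64(245))] | 53 [(np.int64(271), np.int64(303))] [(np.int64(243), np.int64(245), np.int64(245))] | 65 [(np.int64(271), np.int64(302))] [(np.int64(243), np.int64(245), np.int64(245))] | 77 [(np.int64(270), np.int64(301))] [(np.int64(196), np.int64(203), np.int64(200))] | 89 [(np.int64(270), np.int64(301))] [(np.int64(194), np.int64(202), np.int64(199))] | 101 [(np.int64(270), np.int64(300))] [(np.int64(195), np.int64(201), np.int64(198))] | 113 [(np.int64(242), np.int64(328))] [(np.int64(193), np.int64(200), np.int64(196))] | 125 [(np.int64(243), np.int64(327))] [(np.int64(191), np.int64(199), np.int64(195))] | 137 [(np.int64(242), np.int64(327))] [(np.int64(189), np.int64(197), np.int64(193))] | 149 [(np.int64(243), np.int64(327))] [(np.int64(244), np.int64(
[... 2420 characters left out ...]
64(307.0), np.float64(242.0)), (np.float64(256.0), np.float64(12.0)), (np.float64(312.0), np.float64(12.0)), (np.float64(264.0), np.float64(365.0)), (np.float64(304.0), np.float64(365.0))]
0.076 [(np.float64(257.0), np.float64(137.0)), (np.float64(311.0), np.float64(137.0)), (np.float64(260.0), np.float64(249.0)), (np.float64(308.0), np.float64(249.0)), (np.float64(254.0), np.float64(7.0)), (np.float64(314.0), np.float64(7.0)), (np.float64(263.0), np.float64(376.0)), (np.float64(305.0), np.float64(376.0))]
TCP px (np.float64(284.3021405549659), np.float64(241.68179945289785))
[[-0.117, 0.944, 0.31, 0.515], [-0.993, -0.111, -0.037, -0.037], [-0.001, -0.312, 0.95, 0.242], [0.0, 0.0, 0.0, 1.0]]
```

```bash
python3 -m pendant '[0.7,0,0,0,0,0,0, 0.7,0,0,0,0,0,0, 0.7,0,0,0,0,0,0, 0.7,0,0,0,0,0,0, 0.7,0,0,0,0,0,0, 0.7,0,0,0,0,0,0]' 30
python3 - <<'E'
from h import *
w=snap('wrist','w3'); b=snap('side','si2')
o=np.zeros((600,800,3),np.uint8)
a=cv2.imread('pics/w3.png')[120:330,130:430]; a=cv2.convertScaleAbs(a,alpha=2.2,beta=20)
o[:315,:450]=cv2.resize(a,(450,315),interpolation=cv2.INTER_CUBIC)
b=cv2.imread('pics/si2.png')[170:270,260:360]; b=cv2.convertScaleAbs(b,alpha=1.8,beta=10)
o[:350,450:]=cv2.resize(b,(350,350),interpolation=cv2.INTER_CUBIC)
c=snap('scene','sc2'); c=cv2.imread('pics/sc2.png')[140:240,210:310]; c=cv2.convertScaleAbs(c,alpha=1.8,beta=10)
o[350:,:250]=cv2.resize(c,(250,250),interpolation=cv2.INTER_CUBIC)
cv2.imwrite('pics/m2.png',o)
s=st()
T=np.eye(4);T[:3,:3]=R.from_quat(s['eef_rot']).as_matrix();T[:3,3]=s['tool_pos']
for f in ('w3','si2','sc2'): print(f,[tuple(np.round(proj(f,(T@[0,y,z,1])[:3]),0)) for z in (0,-.032) for y in (-.031,.031)])
E
```

```text
clock: 3.75
tool_pos: [0.4345, -0.027, 0.0582]
eef_rot: [0.998, -0.058, 0.0, -0.0]
contact_force: [0.0, 0.5, -0.8]
opening: 0.526
finger_force: 0.0
3.9 [ 0.4345 -0.027   0.0582] [ 0.9983 -0.0581  0.     -0.    ] [-0.92 -1.    0.97] 0.662 0.0
w3 [(np.float64(232.0), np.float64(242.0)), (np.float64(336.0), np.float64(242.0)), (np.float64(223.0), np.float64(267.0)), (np.float64(345.0), np.float64(267.0))]
si2 [(np.float64(301.0), np.float64(235.0)), (np.float64(315.0), np.float64(221.0)), (np.float64(301.0), np.float64(228.0)), (np.float64(316.0), np.float64(214.0))]
sc2 [(np.float64(271.0), np.float64(191.0)), (np.float64(250.0), np.float64(193.0)), (np.float64(271.0), np.float64(183.0)), (np.float64(249.0), np.float64(185.0))]
```

View pics/m2.png

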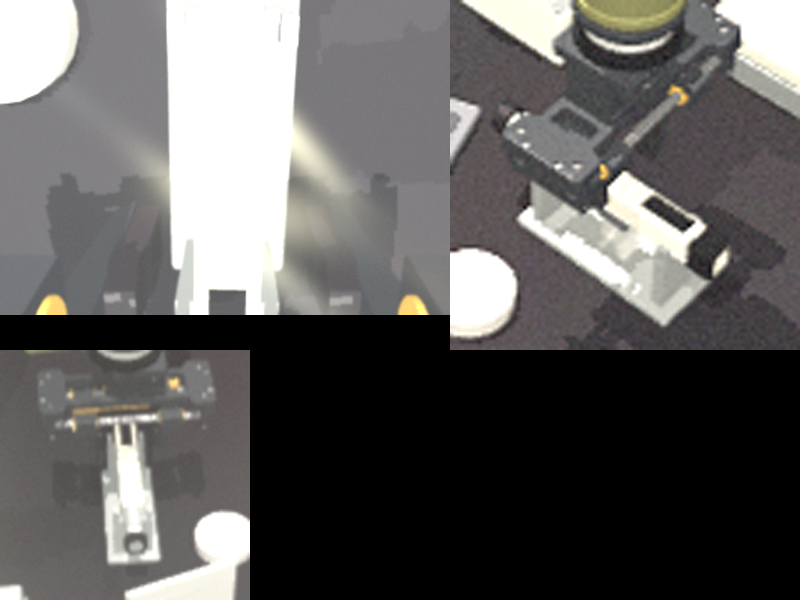

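The wrist crop shows the visible finger ends at about (220,257) and (350,257) in full pixels. That puts them at z ≈ 0.088, just above the handle top and about 30 mm higher than the stated TCP. The fingers therefore closed above the handle, so I'll lower in small, force-checked steps.

```bash
python3 -m pendant '[0.7,0,0,0.03,0,0,0, 0.7,0,0,0.06,0,0,0, 0.7,0,0,0.1,0,0,0, 0.7,0,0,0.1,0,0,0]' 30; python3 -m pendant '[0.7,0,0,0.03,0,0,0, 0.7,0,0,0.05,0,0,0, 0.7,0,0,0.05,0,0,0]' 30
python3 - <<'E'
from h import *
st(); snap('wrist','w4'); st()
E
```

```text
clock: 4.3
tool_pos: [0.434, -0.027, 0.0423]
eef_rot: [0.998, -0.058, -0.001, -0.0]
contact_force: [-0.1, -0.4, -0.8]
opening: 0.703
finger_force: 0.0
clock: 4.6
tool_pos: [0.4343, -0.027, 0.0353]
eef_rot: [0.998, -0.058, -0.0, -0.0]
contact_force: [0.5, -0.0, 0.1]
opening: 0.703
finger_force: 0.0
4.6 [ 0.4343 -0.027   0.0353] [ 9.983e-01 -5.810e-02 -3.000e-04 -0.000e+00] [ 0.45 -0.01  0.08] 0.703 0.0
4.65 [ 0.4344 -0.027   0.0355] [ 9.983e-01 -5.810e-02 -2.000e-04 -0.000e+00] [-0.2  -0.47  0.91] 0.699 0.0
```

```bash
python3 -m pendant '[0.7,0,0,0.035,0,0,0, 0.7,0,0,0.035,0,0,0, 0.2,0,0,0.035,0,0,0, 0,0,0,0.035,0,0,0, 0,0,0,0.035,0,0,0, 0,0,0,0.035,0,0,0, 0,0,0,0.035,0,0,0, 0,0,0,0.035,0,0,0, 0,0,0,0.035,0,0,0, 0,0,0,0.035,0,0,0]' 15
python3 - <<'E'
from h import *
st()
E
```

```text
clock: 5.65
tool_pos: [0.4346, -0.0268, 0.0305]
eef_rot: [0.998, -0.058, 0.0, -0.0]
contact_force: [-0.7, 0.1, 0.8]
opening: 0.269
finger_force: 14.9
5.65 [ 0.4346 -0.0268  0.0305] [ 9.983e-01 -5.800e-02  1.000e-04 -1.000e-04] [-0.68  0.06  0.76] 0.269 14.897210276685655
```

The reader is gripped at 23.7 mm with 15 N. While it sits undisturbed, I'll refine its height by triangulating handle features from wrist views at several heights.

Run:
```python
from h import *
snap('wrist','w5')
obs=[]
for f in ('w1','w2','w3','w4','w5'):
    g=cv2.imread(f'pics/{f}.png').astype(float).mean(2)
    p=[.4343,-.0268,-.116,.073]
    def P(X,p=p):
        c,s=np.cos(p[2]),np.sin(p[2]); return [p[0]+(c*X[0]-s*X[1])/1e3,p[1]+(s*X[0]+c*X[1])/1e3,p[3]+X[2]/1e3]
    a=np.array(proj(f,P((65,0,14)))); d=np.array(proj(f,P((30,0,14))))-a; d/=np.linalg.norm(d); n=np.array([-d[1],d[0]])
    t=np.arange(-90,40,.25); pts=[a+d*x for x in t]
    m=np.float32([[q for q in pts]])
    prof=cv2.remap(g.astype(np.float32),m[...,0],m[...,1],cv2.INTER_LINEAR)[0]
    gr=np.gradient(cv2.GaussianBlur(prof[None],(0,0),3)[0])
    pk=[(round(t[i],1),round(gr[i],1),tuple(np.round(pts[i],1))) for i in range(2,len(t)-2) if abs(gr[i])>3 and abs(gr[i])==max(abs(gr[i-2:i+3]))]
    # width at x=35
    b=np.array(proj(f,P((45,0,14)))); e=np.arange(-60,60,.25); m=np.float32([[b+n*x for x in e]])
    pr=cv2.remap(g.astype(np.float32),m[...,0],m[...,1],cv2.INTER_LINEAR)[0]; g2=np.gradient(cv2.GaussianBlur(pr[None],(0,0),3)[0])
    pk2=[(round(e[i],1),round(g2[i],1)) for i in range(2,len(e)-2) if abs(g2[i])>2 and abs(g2[i])==max(abs(g2[i-2:i+3]))]
    w=[np.linalg.norm(np.subtract(proj(f,P((45,12,14),[*p[:3],z])),proj(f,P((45,-12,14),[*p[:3],z])))) for z in (.06,.068,.076)]
    print(f,'pred',np.round(a,1),pk,'\n  w',pk2,np.round(w,1), 'x65 row',[round(proj(f,P((65,0,14),[*p[:3],z]))[1],1) for z in (.06,.068,.076)],'x95',[round(proj(f,P((95,0,10),[*p[:3],z]))[1],1) for z in (.06,.068,.076)])
```

```text
w1 pred [292.8 165.8] [(np.float64(-47.5), np.float32(14.6), (np.float64(298.7), np.float64(118.6))), (np.float64(-33.0), np.float32(-4.8), (np.float64(296.9), np.float64(133.0))), (np.float64(1.8), np.float32(5.6), (np.float64(292.6), np.float64(167.5)))] 
  w [(np.float64(-21.8), np.float32(7.2)), (np.float64(-12.0), np.float32(5.8)), (np.float64(12.0), np.float32(-7.7)), (np.float64(15.0), np.float32(4.2)), (np.float64(29.2), np.float32(-9.6))] [25.1 25.8 26.4] x65 row [np.float64(163.1), np.float64(164.7), np.float64(166.4)] x95 [np.float64(130.1), np.float64(130.9), np.float64(131.8)]
w2 pred [283.7 136.3] [(np.float64(-67.5), np.float32(-4.3), (np.float64(283.6), np.float64(68.8))), (np.float64(5.8), np.float32(3.1), (np.float64(283.7), np.float64(142.0)))] 
  w [(np.float64(-41.5), np.float32(8.8)), (np.float64(-24.2), np.float32(5.7)), (np.float64(23.8), np.float32(-6.2)), (np.float64(41.8), np.float32(-8.3))] [47.  49.2 51.6] x65 row [np.float64(133.5), np.float64(135.2), np.float64(137.0)] x95 [np.float64(68.4), np.float64(66.8), np.float64(65.1)]
w3 pred [283.7 136.3] [(np
[... 552 characters left out ...]

  w [(np.float64(-45.5), np.float32(8.5)), (np.float64(-28.2), np.float32(5.0)), (np.float64(27.5), np.float32(-6.1)), (np.float64(45.5), np.float32(-8.4))] [53.9 56.8 60. ] x65 row [np.float64(138.3), np.float64(140.5), np.float64(143.0)] x95 [np.float64(63.1), np.float64(61.0), np.float64(58.6)]
w5 pred [283.9 144.2] [(np.float64(-82.2), np.float32(-4.2), (np.float64(283.8), np.float64(61.9)))] 
  w [(np.float64(-46.2), np.float32(8.0)), (np.float64(-31.0), np.float32(4.9)), (np.float64(26.5), np.float32(-6.5)), (np.float64(46.8), np.float32(-8.5))] [55.6 58.6 62.1] x65 row [np.float64(140.2), np.float64(142.5), np.float64(145.2)] x95 [np.float64(62.5), np.float64(60.2), np.float64(57.7)]
```

```bash
python3 -m pendant '[0,0,0,0,0,0,0, 0,0,0,0,0,0,0, 0,0,0,-0.1,0,0,0, 0,0,0,-0.3,0,0,0, 0,0,0,-0.5,0,0,0, 0,0,-0.15,-0.75,0,0,0, 0,0,-0.4,-1,0,0,0, 0,0,-0.66,-1,0,0,0, 0,0,-0.66,-1,0,0,0]' 40; python3 -m pendant '[0,0,-0.2,-0.2,0,0,0, 0,0.03,-0.4,-0.4,0,0,-0.062, 0,0.06,-0.6,-0.47,0,0,-0.062, 0,0.06,-0.8,-0.47,0,0,-0.062, 0,0.06,-0.8,-0.47,0,0,-0.062, 0,0.06,-0.8,-0.47,0,0,-0.062]' 40
python3 - <<'E'
from h import *
snap('wrist','w6');snap('side','si6'); snap('scene','sc6')
a=cv2.imread('pics/w6.png'); b=cv2.imread('pics/si6.png')
o=np.zeros((600,800,3),np.uint8); o[:420,:560]=a; cr=b[120:300,110:350]; o[420:,:240]=cr
o[0:360,560:]=cv2.resize(b[120:300,180:300],(240,360),interpolation=cv2.INTER_CUBIC)
cv2.imwrite('pics/m3.png',o); st()
E
```

```text
clock: 6.6
tool_pos: [0.447, 0.0781, 0.1811]
eef_rot: [0.999, -0.053, 0.001, -0.002]
contact_force: [0.6, -0.4, -2.1]
opening: 0.271
finger_force: 39.9
clock: 7.2
tool_pos: [0.4679, 0.1891, 0.25]
eef_rot: [1.0, -0.009, -0.001, 0.001]
contact_force: [-0.6, -1.0, -1.9]
opening: 0.271
finger_force: 39.9
7.35 [0.4684 0.1876 0.2505] [ 9.999e-01 -1.070e-02 -6.000e-04  7.000e-04] [ 0.3   1.2  -1.66] 0.268 39.85941203311086
```

View pics/m3.png

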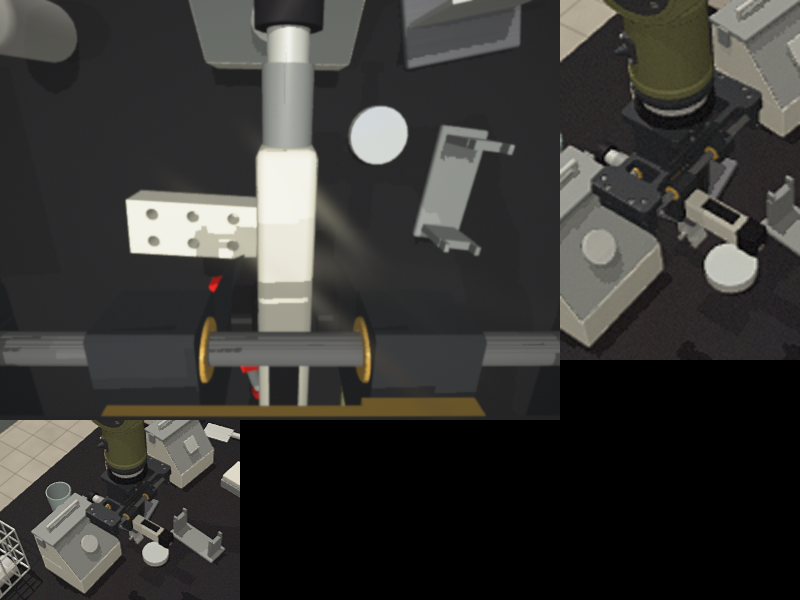

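The wrist view shows the reader held straight, with its nose at (289,20). The carrier's front lower corners are at (207,67) and (352,69), but the nose hides the logger. The side inset shows the disc unobstructed, so I'll compute from those.

Run:
```python
from h import *
p=[.6536,.1935,-.0191]
def P(X,p=p):
    c,s=np.cos(p[2]),np.sin(p[2]); return [p[0]+(c*X[0]-s*X[1])/1e3,p[1]+(s*X[0]+c*X[1])/1e3,X[2]/1e3]
print('w6',[tuple(np.round(proj('w6',P(X)),1)) for X in [(-70,75,0),(-70,-75,0),(-70,75,60),(-70,-75,60)]])
for f in ('si0','si6'):
    g=cv2.imread(f'pics/{f}.png').astype(int)
    sub=g[225:262,182:220].mean(2); 
    t,m=cv2.threshold(sub.astype(np.uint8),0,255,cv2.THRESH_OTSU)
    n,l,s,c=cv2.connectedComponentsWithStats(m); i=l[18,17]; print(f,t,s[i],c[i]+[182,225])
g=cv2.imread('pics/w6.png').astype(float).mean(2)
for v in (40,50,60): print(v,np.round(g[v,185:225:2]).astype(int).tolist(),np.round(g[v,340:372:2]).astype(int).tolist())
for u in (220,240,330,345): print(u,np.round(g[52:80:2,u]).astype(int).tolist())
ob=[('w6',(207,66.5),(-70,75,0)),('w6',(352,69),(-70,-75,0)),('si0',(191.25,280.5),(-70,75,60)),('si0',(230,243),(-70,-75,60)),('si0',(194.5,293),(-70,75,0)),('si0',(231.75,252.5),(-70,-75,0)),('sc0',(338,273.75),(70,-75,0)),('sc0',(391.25,265.5),(70,75,0)),('w1',(208*.7,106*.7),(-70,-75,0))]
p=fit(ob,p,0)
for d in (8,16,24): print(d,np.round(proj('si0',P((-33-d*.766,0,104+d*.643),p)),1))
# reader in w6: transitions along column
print('col',np.round(g[0:160:4,289]).astype(int).tolist())
for v in (100,170,220): print(v,np.round(g[v,250:330:2]).astype(int).tolist())
```

```text
w6 [(np.float64(215.2), np.float64(68.4)), (np.float64(340.2), np.float64(68.5)), (np.float64(203.8), np.float64(63.4)), (np.float64(349.5), np.float64(63.5))]
si0 132.0 [  9  10  17  17 231] [198.97402597 242.84415584]
si6 132.0 [  9  10  17  17 233] [198.97854077 242.84120172]
40 [43, 43, 43, 42, 43, 43, 44, 82, 110, 104, 105, 105, 105, 105, 105, 105, 105, 105, 105, 105] [105, 105, 105, 105, 105, 105, 105, 106, 47, 39, 39, 40, 39, 38, 38, 42]
50 [43, 42, 43, 42, 42, 43, 41, 42, 60, 111, 106, 106, 105, 105, 106, 106, 105, 105, 106, 105] [106, 105, 105, 105, 105, 107, 98, 40, 39, 40, 39, 39, 40, 42, 43, 43]
60 [42, 42, 43, 43, 43, 44, 43, 43, 42, 43, 85, 106, 107, 107, 107, 107, 107, 107, 107, 107] [106, 106, 106, 105, 108, 76, 41, 39, 40, 41, 43, 43, 43, 43, 42, 43]
220 [105, 105, 106, 106, 107, 121, 105, 101, 69, 33, 33, 32, 34, 33]
240 [105, 106, 106, 106, 107, 118, 109, 100, 78, 34, 32, 33, 33, 33]
330 [105, 106, 106, 106, 106, 107, 123, 103, 99, 61, 33, 34, 35, 33]
345 [105, 106, 105, 106, 106, 107, 122, 84, 42, 42, 43, 44, 43, 43]
[ 0.654   0.1939 -0.0329] yaw deg -1.88
[[6.9, 
[... 241 characters left out ...]
9, 178, 177, 177, 176, 176, 176, 174, 174, 173, 172, 172, 171, 171, 170, 170, 169, 169, 168, 168, 168, 174, 231, 238]
100 [45, 43, 44, 44, 43, 45, 80, 113, 125, 135, 141, 147, 152, 155, 161, 165, 170, 161, 175, 176, 170, 165, 161, 158, 153, 150, 145, 139, 133, 123, 112, 88, 45, 43, 43, 44, 45, 44, 43, 44]
170 [45, 44, 46, 139, 213, 227, 234, 240, 242, 242, 241, 241, 241, 241, 241, 240, 240, 240, 240, 240, 240, 241, 240, 240, 241, 240, 241, 241, 241, 239, 234, 227, 216, 148, 63, 42, 41, 41, 41, 41]
220 [240, 240, 240, 212, 196, 225, 233, 239, 241, 241, 241, 241, 241, 241, 241, 241, 241, 241, 241, 241, 241, 241, 241, 241, 239, 230, 230, 230, 230, 223, 214, 204, 155, 74, 70, 75, 81, 85, 88, 90]
```

Run:
```python
from h import *
def P(X,p):
    c,s=np.cos(p[2]),np.sin(p[2]); return [p[0]+(c*X[0]-s*X[1])/1e3,p[1]+(s*X[0]+c*X[1])/1e3,X[2]/1e3]
ob=[('w6',(204.7,62),(-70,75,60)),('w6',(350.7,64.3),(-70,-75,60)),('si0',(191.25,280.5),(-70,75,60)),('si0',(230,243),(-70,-75,60)),('si0',(194.5,293),(-70,75,0)),('si0',(231.75,252.5),(-70,-75,0)),('sc0',(338,273.75),(70,-75,0)),('sc0',(391.25,265.5),(70,75,0)),('w1',(208*.7,106*.7),(-70,-75,0))]
p=fit(ob,[.654,.194,-.02],0)
for d in (8,12,16,24): print(d,np.round(proj('si0',P((-33-d*.766,0,104+d*.643),p)),1),np.round(P((-33-d*.766,0,104+d*.643),p),4))
# reader in tool frame from w6
s=np.load('pics/w6.npz'); st0=r.get_state(); Tt=np.eye(4);Tt[:3,:3]=R.from_quat(st0['eef_rot']).as_matrix();Tt[:3,3]=st0['tool_pos']
for ox in (-.002,0): 
  for oz in (-.041,-.045): print(ox,oz,[np.round(proj('w6',(Tt@[ox+X[0]/1e3,-X[1]/1e3,oz-X[2]/1e3,1])[:3]),1).tolist() for X in [(65,0,14),(95,0,10),(52,12,14),(52,-12,14),(80,10,0),(80,-10,0)]])
```

```text
[ 0.6538  0.1925 -0.0283] yaw deg -1.62
[[-0.7, 0.5], [-0.9, -0.2], [-0.2, 0.4], [0.1, -2.7], [0.0, 0.6], [0.3, 1.2], [-1.3, 1.4], [-0.4, 0.5], [2.2, -0.3]]
8 [199.3 242.7] [0.6147 0.1936 0.1091]
12 [200.1 242.6] [0.6116 0.1937 0.1117]
16 [200.9 242.6] [0.6085 0.1938 0.1143]
24 [202.6 242.5] [0.6024 0.194  0.1194]
-0.002 -0.041 [[288.6, 147.2], [289.0, 62.7], [257.8, 180.4], [318.9, 180.6], [263.8, 105.2], [313.0, 105.4]]
-0.002 -0.045 [[288.7, 148.7], [289.1, 61.6], [257.0, 182.9], [319.9, 183.1], [263.2, 105.4], [313.8, 105.6]]
0 -0.041 [[288.6, 141.9], [289.0, 56.8], [257.7, 175.4], [319.1, 175.6], [263.7, 100.1], [313.2, 100.2]]
0 -0.045 [[288.7, 143.2], [289.2, 55.4], [256.8, 177.7], [320.1, 177.9], [263.1, 100.1], [314.0, 100.2]]
```

```bash
cat >> h.py <<'E'
PSI=-.0283; PC=np.array([.6538,.1925,-.0283])
def panelR(tilt=40,psi=PSI):
    a=np.radians(tilt); x=np.array([np.cos(a)*np.cos(psi),np.cos(a)*np.sin(psi),-np.sin(a)]); y=-np.array([-np.sin(psi),np.cos(psi),0]); return np.column_stack([x,y,np.cross(x,y)])
NT=np.array([-.0022+.119,0,-.045]); OR=np.array([-.0022,0,-.045])
def pc(): return np.array([PC[0]-.0331*np.cos(PSI),PC[1]-.0331*np.sin(PSI),.104])
def rows(pos,Rt,verbose=True):
    s=r.get_state(); R0=R.from_quat(s['eef_rot']).as_matrix(); p0=np.array(s['tool_pos'])
    d=R0.T@(pos-p0)/.15; w=R.from_matrix(R0.T@Rt).as_rotvec()/(np.pi/2)
    print('shift',np.round(d,4),'turn',np.round(w,4),'target',np.round(pos,4)); return d,w
def nosegap():
    s=r.get_state(); R0=R.from_quat(s['eef_rot']).as_matrix(); t=s['tool_pos']+R0@NT; A=panelR(); e=A.T@(t-pc()); f=A.T@np.array(s['contact_force'])
    ang=np.degrees(R.from_matrix(A.T@R0).as_rotvec())
    print('t',round(s['clock'],2),'out %.1f mm lat %.1f slope %.1f'%(-e[0]*1e3,e[1]*1e3,e[2]*1e3),'F',np.round(f,2),'ang',np.round(ang,2))
E
python3 - <<'E'
from h import *
A=panelR(); rows(pc()-A[:,0]*.060-A@NT,A); nosegap()
s=st(); print(np.round(s['q'],2))
E
```

```text
shift [-0.0806 -0.0687  0.4486] turn [ 0.0024 -0.4436  0.004 ] target [0.4564 0.1981 0.1832]
t 7.35 out 150.0 mm lat 9.2 slope -123.9 F [ 1.27 -1.21  1.1 ] ang [-0.22 39.93 -0.36]
7.35 [0.4684 0.1876 0.2505] [ 9.999e-01 -1.070e-02 -6.000e-04  7.000e-04] [ 0.3   1.2  -1.66] 0.268 39.85941203311086
[-0.73  0.49  0.4   1.88 -0.25  0.83 -1.79]
```

```bash
python3 -m pendant '[0,-0.013,-0.011,0.07,0,-0.074,0, 0,-0.027,-0.023,0.15,0.001,-0.148,0.001, 0,-0.04,-0.034,0.22,0.001,-0.222,0.002, 0,-0.054,-0.046,0.3,0.002,-0.296,0.003, 0,-0.067,-0.057,0.37,0.002,-0.37,0.003, 0,-0.08,-0.069,0.449,0.002,-0.444,0.004, 0,-0.08,-0.069,0.449,0.002,-0.444,0.004, 0,-0.08,-0.069,0.449,0.002,-0.444,0.004, 0,-0.08,-0.069,0.449,0.002,-0.444,0.004, 0,-0.08,-0.069,0.449,0.002,-0.444,0.004]' 40
python3 - <<'E'
from h import *
nosegap(); snap('wrist','w7');snap('side','si7'); nosegap(); snap('scene','sc7'); nosegap()
A=panelR(); rows(pc()-A[:,0]*.030-A@NT,A); print(np.round(r.get_state()['q'],2))
E
```

```text
clock: 8.35
tool_pos: [0.4574, 0.2004, 0.1858]
eef_rot: [0.94, -0.012, -0.34, -0.005]
contact_force: [0.5, 0.5, -1.7]
opening: 0.266
finger_force: 39.9
t 8.35 out 61.2 mm lat -2.7 slope -3.2 F [ 1.43 -0.48  0.96] ang [-0.01  0.29 -0.21]
t 8.45 out 61.0 mm lat -2.8 slope -2.7 F [1.53 0.1  0.59] ang [-0.02  0.24 -0.21]
t 8.5 out 60.8 mm lat -2.8 slope -2.4 F [0.45 0.26 1.64] ang [-0.03  0.2  -0.21]
shift [0.2044 0.0166 0.0137] turn [ 0.0003 -0.0023  0.0023] target [0.4794 0.1974 0.1639]
[-0.46  0.94  0.26  1.35 -0.37  1.57 -1.69]
```

```bash
python3 -m pendant '[0,0.05,0.017,0.014,0,-0.002,0.002, 0,0.1,0.017,0.014,0,-0.002,0.002, 0,0.15,0.017,0.014,0,-0.002,0.002, 0,0.2,0.017,0.014,0,-0.002,0.002, 0,0.2,0.017,0.014,0,-0.002,0.002, 0,0.2,0.017,0.014,0,-0.002,0.002]' 40
python3 - <<'E'
from h import *
nosegap(); snap('wrist','w8'); nosegap(); snap('side','si8');nosegap()
A=panelR(); rows(pc()-A[:,0]*.020-A@NT,A)
# side: dark nose near predicted tip
s=r.get_state(); R0=R.from_quat(s['eef_rot']).as_matrix()
for X in (0,.119-.02,.119): print(np.round(proj('si8',s['tool_pos']+R0@(OR+[X,0,0])),1))
print('axis hits',np.round(proj('si8',pc()-A[:,0]*.01),1),np.round(proj('w8',s['tool_pos']+R0@NT),1),np.round(proj('w8',pc()-A[:,0]*.01),1))
g=cv2.imread('pics/si8.png').astype(int).mean(2).astype(int)
for v in range(215,262,3): print(v,g[v,180:232:2].tolist())
E
```

```text
clock: 9.1
tool_pos: [0.4786, 0.1969, 0.1623]
eef_rot: [0.939, -0.013, -0.343, -0.004]
contact_force: [0.5, -0.4, -0.6]
opening: 0.271
finger_force: 39.9
t 9.1 out 29.5 mm lat 0.6 slope 2.1 F [0.78 0.39 0.1 ] ang [-0.07 -0.18  0.05]
t 9.15 out 29.7 mm lat 0.5 slope 1.8 F [0.63 0.86 1.13] ang [-0.06 -0.16  0.04]
t 9.2 out 29.8 mm lat 0.4 slope 1.7 F [1.68 0.14 2.23] ang [-0.06 -0.15  0.03]
shift [ 0.0661 -0.0028 -0.0095] turn [ 0.0007  0.0016 -0.0004] target [0.487  0.1972 0.1575]
[230.5 241.4]
[208.4 242.6]
[204.3 242.8]
axis hits [199.8 242.6] [283.7  -5. ] [282.3 -73.8]
215 [144, 151, 40, 28, 30, 34, 30, 36, 37, 41, 37, 38, 36, 46, 95, 92, 55, 66, 31, 84, 72, 35, 32, 27, 78, 101]
218 [147, 153, 102, 34, 31, 34, 32, 33, 37, 35, 40, 34, 89, 97, 76, 108, 61, 70, 79, 52, 32, 33, 25, 37, 33, 97]
221 [151, 114, 152, 38, 33, 39, 47, 49, 44, 35, 62, 97, 108, 48, 36, 33, 44, 69, 38, 37, 30, 32, 29, 33, 37, 39]
224 [101, 84, 41, 49, 36, 63, 41, 45, 47, 90, 95, 85, 26, 39, 36, 39, 37, 40, 75, 33, 33, 64, 32, 36, 34, 36]
227 [49, 52, 49, 51, 52, 38, 46, 41, 27, 33, 37, 48, 36, 40, 39, 37, 40, 
[... 609 characters left out ...]
30]
245 [37, 33, 29, 32, 33, 34, 32, 38, 76, 57, 89, 21, 68, 96, 78, 77, 101, 125, 69, 27, 30, 37, 41, 32, 83, 132]
248 [98, 46, 45, 42, 62, 64, 62, 108, 105, 136, 134, 132, 91, 78, 84, 86, 85, 112, 125, 103, 28, 30, 40, 40, 34, 106]
251 [98, 97, 99, 97, 98, 94, 94, 96, 114, 133, 134, 135, 91, 88, 85, 89, 87, 88, 105, 102, 136, 116, 116, 116, 92, 50]
254 [99, 97, 99, 98, 98, 97, 96, 98, 99, 94, 96, 87, 97, 96, 98, 88, 88, 86, 92, 130, 117, 115, 116, 117, 115, 118]
257 [99, 98, 95, 98, 97, 98, 98, 99, 98, 98, 91, 88, 87, 86, 87, 87, 84, 132, 117, 115, 116, 118, 115, 116, 89, 19]
260 [97, 98, 98, 95, 95, 97, 97, 99, 98, 86, 88, 88, 89, 88, 87, 94, 125, 116, 117, 115, 116, 113, 119, 59, 20, 19]
```

```bash
python3 -m pendant '[0,0.01,-0.002,-0.004,0,0.001,0, 0,0.02,-0.002,-0.004,0,0.001,0, 0,0.03,-0.002,-0.004,0,0.001,0, 0,0.03,-0.002,-0.004,0,0.001,0, 0,0.03,-0.002,-0.004,0,0.001,0]' 40; python3 -c "
from h import *
nosegap()"; python3 -m pendant '[0,0.005,0,0,0,0,0, 0,0.01,0,0,0,0,0, 0,0.015,0,0,0,0,0, 0,0.02,0,0,0,0,0, 0,0.02,0,0,0,0,0]' 40; python3 -c "
from h import *
nosegap()"
```

```text
clock: 9.7
tool_pos: [0.4825, 0.1972, 0.1602]
eef_rot: [0.939, -0.013, -0.342, -0.004]
contact_force: [-0.4, -0.1, -1.6]
opening: 0.271
finger_force: 39.9
t 9.7 out 25.3 mm lat 0.2 slope 0.9 F [0.75 0.1  1.44] ang [-0.06 -0.05  0.04]
clock: 10.2
tool_pos: [0.4848, 0.197, 0.1582]
eef_rot: [0.939, -0.013, -0.342, -0.004]
contact_force: [0.4, 0.4, -0.9]
opening: 0.27
finger_force: 39.9
t 10.2 out 22.2 mm lat 0.3 slope 1.0 F [ 0.83 -0.36  0.43] ang [-0.06 -0.05  0.04]
```

```bash
N='from h import *
nosegap()'; python3 -m pendant '[0,0.007,0,-0.003,0,0,0, 0,0.014,-0.001,-0.006,0,0,0, 0,0.02,-0.002,-0.006,0,0,0, 0,0.02,-0.002,-0.006,0,0,0]' 40 >/dev/null; python3 -c "$N"; python3 -m pendant '[0,0.007,0,0,0,0,0, 0,0.014,0,0,0,0,0, 0,0.02,0,0,0,0,0, 0,0.02,0,0,0,0,0]' 40 >/dev/null; python3 -c "$N"
```

```text
t 10.6 out 19.1 mm lat -0.1 slope 0.0 F [1.25 0.62 0.96] ang [-0.06 -0.05  0.04]
t 11.0 out 16.1 mm lat -0.0 slope 0.1 F [ 1.12 -0.66  1.22] ang [-0.06 -0.05  0.04]
```

```bash
N='from h import *
nosegap()'; python3 -m pendant '[0,0.007,0,0,0,0,0, 0,0.013,0,0,0,0,0, 0,0.013,0,0,0,0,0]' 40 >/dev/null; python3 -c "$N"; python3 -m pendant '[0,0.007,0,0,0,0,0, 0,0.013,0,0,0,0,0, 0,0.013,0,0,0,0,0]' 40 >/dev/null; python3 -c "$N";  python3 -m pendant '[0,0.007,0,0,0,0,0, 0,0.013,0,0,0,0,0, 0,0.013,0,0,0,0,0]' 40 >/dev/null; python3 -c "$N"
```

```text
t 11.3 out 14.2 mm lat -0.1 slope 0.1 F [ 0.53 -0.37  0.73] ang [-0.06 -0.05  0.04]
t 11.6 out 12.7 mm lat -0.1 slope 0.2 F [-1.21  1.54  1.03] ang [-0.06 -0.11  0.03]
t 11.9 out 10.6 mm lat -0.1 slope 0.2 F [-0.96  0.4   0.62] ang [-0.06 -0.09  0.03]
```

```bash
N='from h import *
nosegap()'; python3 -m pendant '[0,0.007,0,0,0,0,0, 0,0.013,0,0,0,0,0, 0,0.013,0,0,0,0,0]' 40 >/dev/null; python3 -c "$N"; for i in 1 2 3; do python3 -m pendant '[0,0,0,0,0,0,0]' 40 >/dev/null; python3 -c "$N"; done
```

```text
t 12.2 out 8.6 mm lat -0.1 slope 0.1 F [-2.94 -0.29  0.49] ang [-0.07 -0.08  0.04]
t 12.3 out 8.6 mm lat -0.1 slope 0.1 F [-2.25  0.53  1.03] ang [-0.06 -0.08  0.04]
t 12.4 out 8.6 mm lat -0.1 slope 0.1 F [-2.38  0.7   0.14] ang [-0.06 -0.07  0.03]
t 12.5 out 8.6 mm lat -0.1 slope 0.1 F [-2.76  0.33  0.65] ang [-0.06 -0.06  0.04]
```

```bash
N='from h import *
nosegap()'; python3 -m pendant '[0,0.005,0,0,0,0,0, 0,0.01,0,0,0,0,0, 0,0.014,0,0,0,0,0, 0,0.014,0,0,0,0,0]' 40 >/dev/null; python3 -c "$N"; for i in 1 2 3 4; do python3 -m pendant '[0,0,0,0,0,0,0]' 40 >/dev/null; python3 -c "$N"; done
```

```text
t 12.9 out 6.4 mm lat -0.0 slope 0.1 F [-3.37 -0.54  0.39] ang [-0.06 -0.07  0.04]
t 13.0 out 6.5 mm lat -0.1 slope 0.1 F [-3.49  0.99  0.62] ang [-0.06 -0.06  0.03]
t 13.1 out 6.5 mm lat -0.1 slope 0.1 F [-3.11  0.23  1.05] ang [-0.06 -0.06  0.03]
t 13.2 out 6.4 mm lat -0.1 slope 0.0 F [-3.64  0.14  0.62] ang [-0.06 -0.05  0.04]
t 13.3 out 6.4 mm lat -0.1 slope 0.0 F [-3.28  0.49  0.42] ang [-0.06 -0.05  0.04]
```

```bash
python3 -m pendant '[0,0,0,0,0,0,0, 0,0,0,0,0,0,0, 0,0,0,0,0,0,0, 0,0,0,0,0,0,0, 0,0,0,0,0,0,0, 0,0,0,0,0,0,0, 0,0,0,0,0,0,0, 0,0,0,0,0,0,0, 0,0,0,0,0,0,0, 0,0,0,0,0,0,0, 0,0,0,0,0,0,0, 0,0,0,0,0,0,0]' 40; python3 -m pendant '[0,0,0,0,0,0,0, 0,0,0,0,0,0,0, 0,0,0,0,0,0,0, 0,0,0,0,0,0,0]' 40;  python3 - <<'E'
from h import *
nosegap()
s=r.get_state();print(np.round(s['q'],2))
E
python3 -m pendant '[0,-0.03,0,0,0,0,0, 0,-0.08,0,0,0,0,0, 0,-0.2,0,0,0,0,0, 0,-0.35,0,0,0,0,0, 0,-0.5,0,0,0,0,0, 0,-0.5,0,0,0,0,0, 0,-0.5,0,0,0,0,0]' 40
python3 - <<'E'
from h import *
nosegap()
# next: level, raised, yaw 9.13deg above plate
ps=.1594; A=panelR(0,ps); rows(np.array([.40,.10,.24]),A)
E
```

```text
clock: 14.5
tool_pos: [0.4975, 0.197, 0.1488]
eef_rot: [0.939, -0.013, -0.342, -0.004]
contact_force: [-4.9, 0.2, 1.4]
opening: 0.269
finger_force: 39.9
clock: 14.9
tool_pos: [0.4975, 0.197, 0.1488]
eef_rot: [0.939, -0.013, -0.342, -0.004]
contact_force: [-3.8, -1.0, 1.7]
opening: 0.268
finger_force: 39.9
t 14.9 out 6.4 mm lat -0.1 slope 0.0 F [-3.97  1.13  1.12] ang [-0.06 -0.05  0.04]
[-0.43  1.04  0.26  1.21 -0.38  1.61 -1.69]
clock: 15.6
tool_pos: [0.4411, 0.1989, 0.197]
eef_rot: [0.94, -0.013, -0.341, -0.004]
contact_force: [-0.2, -0.4, -0.4]
opening: 0.27
finger_force: 39.9
t 15.6 out 80.7 mm lat -0.3 slope -1.1 F [0.16 0.41 0.44] ang [-0.05  0.15  0.01]
shift [-0.3797  0.6667 -0.0558] turn [-0.041   0.4415 -0.1146] target [0.4  0.1  0.24]
```

Held steadily at about 4.4 N for more than 2 s, then backed off. Next I level the reader and go above the plate.

```bash
python3 -m pendant '[0,-0.06,0.1,-0.01,-0.006,0.07,-0.018, 0,-0.12,0.2,-0.02,-0.013,0.14,-0.036, 0,-0.18,0.32,-0.03,-0.02,0.21,-0.054, 0,-0.24,0.43,-0.035,-0.026,0.28,-0.072, 0,-0.31,0.55,-0.045,-0.033,0.36,-0.093, 0,-0.38,0.667,-0.056,-0.041,0.4415,-0.115, 0,-0.38,0.667,-0.056,-0.041,0.4415,-0.115, 0,-0.38,0.667,-0.056,-0.041,0.4415,-0.115]' 40
python3 - <<'E'
from h import *
ps=.1594; A=panelR(0,ps); O=np.array([.6365,-.014,.255]); rows(O-A@OR,A)
w=lambda u,v:(u*.7,v*.7)
print('square carrier front corner',atz('w1',w(597,110),0),atz('w1',w(631,102),.06), 'sc0 rear bottom',atz('sc0',(157,293),0),atz('sc0',(222,296),0))
for X in [(r_,y) for r_ in (0,) for y in (0,)]: pass
E
```

```text
clock: 16.4
tool_pos: [0.3991, 0.0997, 0.2405]
eef_rot: [0.997, 0.079, -0.002, -0.0]
contact_force: [0.4, 0.0, -2.0]
opening: 0.27
finger_force: 39.9
shift [1.4582 0.9986 0.1979] turn [-0.0005  0.0021 -0.0004] target [ 0.6387 -0.0137  0.21  ]
square carrier front corner [ 0.57844114 -0.16994862  0.        ] [ 0.57964155 -0.16858131  0.06      ] sc0 rear bottom [ 0.67151378 -0.34370531  0.        ] [ 0.71700644 -0.18574546  0.        ]
```

```bash
python3 -m pendant '[0,0.15,0.1,0.02,0,0,0, 0,0.35,0.24,0.04,0,0,0, 0,0.55,0.38,0.07,0,0.001,0, 0,0.73,0.5,0.1,0,0.001,0, 0,0.73,0.5,0.1,0,0.001,0]' 40 >/dev/null;  python3 -m pendant '[0,0.2,0.14,0.02,0,0,0, 0,0.4,0.27,0.04,0,0,0, 0,0.6,0.41,0.07,0,0.001,0, 0,0.72,0.5,0.1,0,0.001,0, 0,0.72,0.5,0.1,0,0.001,0, 0,0.72,0.5,0.1,0,0.001,0]' 40
python3 - <<'E'
from h import *
snap('wrist','w9'); st(); snap('side','si9'); snap('scene','sc9')
s=r.get_state()
def P(X,p=(.6365,-.014,.1594)):
    c,sn=np.cos(p[2]),np.sin(p[2]); return [p[0]+(c*X[0]-sn*X[1])/1e3,p[1]+(sn*X[0]+c*X[1])/1e3,X[2]/1e3]
for f in ('w9','sc9','si9'): print(f,[tuple(np.round(proj(f,P(X)),1)) for X in [(0,60,115),(0,-60,115),(-45,65,0),(-45,-65,0),(45,65,0),(45,-65,0)]])
a=cv2.imread('pics/w9.png')
o=np.zeros((600,800,3),np.uint8); o[:420,:560]=a
b=cv2.imread('pics/si9.png')[150:250,210:330]; o[420:,:216]=cv2.resize(b,(216,180),interpolation=cv2.INTER_CUBIC)
c=cv2.imread('pics/sc9.png')[180:290,220:340]; o[:220,560:]=cv2.resize(c,(240,220),interpolation=cv2.INTER_CUBIC)
cv2.imwrite('pics/m4.png',o)
g=a.astype(int).mean(2)
for u in (190,200,215,230,245,255,325,335,350,365,380): 
    print(u,[ (v,int(g[v,u])) for v in range(200,262,3)][:0], g[196:262:3,u].astype(int).tolist())
E
```

```text
clock: 17.5
tool_pos: [0.6376, -0.013, 0.2083]
eef_rot: [0.997, 0.08, -0.001, -0.001]
contact_force: [0.0, 0.3, -1.0]
opening: 0.27
finger_force: 39.9
17.55 [ 0.6371 -0.0125  0.2087] [ 9.968e-01  8.030e-02 -1.200e-03 -7.000e-04] [-0.12 -0.42 -2.14] 0.27 39.85949948430061
w9 [(np.float64(216.2), np.float64(199.0)), (np.float64(355.2), np.float64(199.1)), (np.float64(232.7), np.float64(207.4)), (np.float64(338.3), np.float64(207.5)), (np.float64(229.0), np.float64(132.9)), (np.float64(342.3), np.float64(132.9))]
sc9 [(np.float64(303.3), np.float64(224.1)), (np.float64(259.3), np.float64(237.8)), (np.float64(296.1), np.float64(239.3)), (np.float64(252.5), np.float64(253.2)), (np.float64(309.8), np.float64(263.6)), (np.float64(264.5), np.float64(279.0))]
si9 [(np.float64(231.9), np.float64(201.1)), (np.float64(252.7), np.float64(171.2)), (np.float64(248.9), np.float64(234.7)), (np.float64(269.3), np.float64(202.3)), (np.float64(220.5), np.float64(224.2)), (np.float64(242.0), np.float64(192.9))]
190 [] [47, 45, 46, 46, 45, 45, 44, 44, 41, 35, 35, 36, 35, 36, 92, 142, 211, 211, 211, 211, 2
[... 310 characters left out ...]
8, 56]
245 [] [127, 215, 220, 125, 117, 91, 44, 45, 46, 46, 46, 52, 59, 65, 70, 74, 75, 75, 70, 67, 62, 58]
255 [] [109, 148, 151, 98, 89, 73, 48, 49, 50, 50, 47, 48, 52, 59, 65, 72, 77, 83, 85, 86, 83, 78]
325 [] [136, 203, 186, 125, 127, 103, 98, 95, 89, 81, 71, 59, 52, 47, 43, 45, 47, 51, 54, 59, 63, 65]
335 [] [137, 203, 185, 112, 121, 79, 82, 89, 91, 92, 89, 84, 78, 70, 64, 60, 56, 55, 57, 60, 62, 60]
350 [] [137, 202, 169, 41, 41, 41, 44, 47, 52, 57, 63, 68, 71, 74, 74, 72, 69, 66, 62, 59, 59, 58]
365 [] [40, 40, 40, 40, 40, 40, 40, 41, 41, 41, 41, 42, 45, 45, 49, 51, 55, 58, 58, 59, 59, 58]
380 [] [41, 40, 40, 40, 40, 43, 43, 44, 44, 43, 42, 44, 43, 43, 44, 44, 43, 45, 47, 48, 49, 51]
```

Run:
```python
from h import *
ps=.1594; A=panelR(0,ps); O=np.array([.6365,-.014,.115+.026+.045])+A[:,0]*(-.0005); rows(O-A@OR,A); st()
```

```text
shift [0.007  0.0113 0.4564] turn [-0.0009  0.0008  0.0012] target [ 0.6382 -0.0137  0.141 ]
17.65 [ 0.637  -0.0123  0.2095] [ 9.968e-01  8.050e-02 -7.000e-04 -7.000e-04] [-0.33  0.43 -1.95] 0.267 39.85946215689182
```

```bash
python3 -m pendant '[0,0.007,0.011,0.1,0,0,0.001, 0,0.007,0.011,0.2,0,0,0.001, 0,0.007,0.011,0.3,0,0,0.001, 0,0.007,0.011,0.4,0,0,0.001, 0,0.007,0.011,0.456,0,0,0.001, 0,0.007,0.011,0.456,0,0,0.001, 0,0.007,0.011,0.456,0,0,0.001, 0,0.007,0.011,0.456,0,0,0.001]' 40
python3 - <<'E'
from h import *
a=snap('wrist','w10'); g=a['img'].astype(float).mean(2); st()
ps=.1594; A=panelR(0,ps); O=np.array([.6365,-.014,.141])+A[:,0]*(-.0005); rows(O-A@OR,A)
def P(X,p=(.6365,-.014,.1594)):
    c,sn=np.cos(p[2]),np.sin(p[2]); return [p[0]+(c*X[0]-sn*X[1])/1e3,p[1]+(sn*X[0]+c*X[1])/1e3,X[2]/1e3]
print([tuple(np.round(proj('w10',P(X)),1)) for X in [(0,60,115),(0,-60,115),(-2.5,40,115),(2.5,40,115),(-2.5,-40,115),(2.5,-40,115)]])
for u in (195,205,215,225,235,245,330,340,350,360,370): print(u,g[190:250:2,u].astype(int).tolist())
E
```

```text
clock: 18.45
tool_pos: [0.6395, -0.015, 0.1422]
eef_rot: [0.997, 0.079, 0.001, -0.0]
contact_force: [-0.8, 0.0, -1.1]
opening: 0.273
finger_force: 39.9
18.5 [ 0.6395 -0.0151  0.1422] [ 9.969e-01  7.910e-02  7.000e-04 -1.000e-04] [-0.    0.09 -1.95] 0.268 39.859478417783976
shift [-0.0079 -0.0102  0.3079] turn [-0.0001 -0.0009 -0.0007] target [ 0.6382 -0.0137  0.096 ]
[(np.float64(193.8), np.float64(229.4)), (np.float64(370.9), np.float64(229.2)), (np.float64(223.5), np.float64(232.8)), (np.float64(223.1), np.float64(225.9)), (np.float64(341.2), np.float64(232.6)), (np.float64(341.6), np.float64(225.8))]
195 [42, 41, 42, 42, 42, 43, 42, 42, 42, 42, 42, 41, 41, 42, 41, 40, 44, 70, 106, 133, 199, 208, 204, 143, 36, 32, 33, 35, 33, 32]
205 [40, 41, 41, 42, 42, 43, 44, 45, 45, 48, 72, 105, 114, 115, 115, 115, 115, 116, 115, 132, 200, 208, 203, 121, 34, 33, 38, 35, 33, 33]
215 [57, 56, 55, 71, 105, 113, 114, 114, 113, 113, 115, 114, 115, 114, 115, 115, 115, 115, 116, 141, 200, 206, 202, 120, 38, 35, 35, 34, 36, 35]
225 [112, 116, 114, 114, 114, 115, 114, 113, 114, 113, 115, 114, 114, 114, 
[... 368 characters left out ...]
]
330 [114, 114, 114, 115, 114, 115, 118, 119, 119, 122, 123, 123, 124, 126, 127, 125, 125, 123, 133, 177, 184, 181, 130, 50, 46, 43, 42, 43, 45, 46]
340 [114, 113, 114, 114, 111, 112, 114, 113, 113, 114, 115, 115, 116, 118, 121, 120, 120, 121, 132, 172, 177, 174, 115, 68, 63, 59, 55, 52, 49, 47]
350 [36, 38, 39, 56, 89, 110, 113, 113, 112, 113, 113, 111, 112, 114, 115, 113, 115, 114, 132, 173, 176, 171, 114, 71, 72, 71, 69, 67, 65, 63]
360 [37, 37, 37, 37, 37, 37, 37, 37, 36, 37, 44, 71, 104, 114, 113, 112, 113, 113, 132, 178, 182, 175, 97, 53, 56, 59, 62, 64, 64, 62]
370 [37, 36, 37, 37, 37, 37, 36, 37, 36, 37, 36, 37, 37, 37, 36, 36, 36, 39, 67, 83, 80, 68, 46, 43, 43, 44, 46, 48, 50, 53]
```

```bash
cat > c.py <<'E'
from h import *
s=r.get_state(); A=panelR(0,.1594); R0=R.from_quat(s['eef_rot']).as_matrix(); o=s['tool_pos']+R0@OR-np.array([.6365,-.014,.115]); e=A.T@o
print('t',round(s['clock'],2),'reader off x %.1f y %.1f z-to-go %.1f mm'%(e[0]*1e3,-e[1]*1e3,(o[2]-.026)*1e3),'F',np.round(s['contact_force'],1),'M',np.round(s['moment'],2),'ang',np.round(np.degrees(R.from_matrix(A.T@R0).as_rotvec()),2),round(s['opening'],3))
E
python3 -m pendant '[0,-0.006,-0.005,0,0,0,-0.002, 0,-0.012,-0.01,0,0,0,-0.004, 0,-0.012,-0.01,0.01,0,0,-0.004, 0,-0.012,-0.01,0.03,0,0,-0.004, 0,-0.012,-0.01,0.03,0,0,-0.004, 0,-0.012,-0.01,0.03,0,0,-0.004]' 50 >/dev/null; python3 c.py; python3 -m pendant '[0,0,0,0.02,0,0,0, 0,0,0,0.04,0,0,0, 0,0,0,0.06,0,0,0, 0,0,0,0.06,0,0,0]' 50 >/dev/null; python3 c.py
```

```text
t 19.1 reader off x -1.9 y 0.0 z-to-go 40.5 mm F [ 0.7 -0.5 -1.2] M [ 0.07  0.07 -0.01] ang [ 0.03 -0.04 -0.29] 0.268
t 19.5 reader off x -2.2 y 0.2 z-to-go 31.1 mm F [-0.9 -0.3 -1.5] M [ 0.01  0.1  -0.03] ang [ 0.04 -0.08 -0.3 ] 0.271
```

```bash
for i in 1 2; do python3 -m pendant '[0,0.003,0,0.015,0,0,0, 0,0.003,0,0.033,0,0,0, 0,0.003,0,0.033,0,0,0]' 50 >/dev/null; python3 c.py; done
```

```text
t 19.8 reader off x -1.0 y 0.0 z-to-go 26.6 mm F [ 0.2  0.6 -2. ] M [ 0.07 -0.03 -0.06] ang [ 0.02  0.02 -0.3 ] 0.267
t 20.1 reader off x -0.5 y -0.2 z-to-go 22.1 mm F [ 0.2 -0.4  1.6] M [ 0.06 -0.05  0.04] ang [ 0.01  0.04 -0.29] 0.266
```

```bash
for i in 1 2 3; do python3 -m pendant '[0,0,0,0.01,0,0,0, 0,0,0,0.027,0,0,0, 0,0,0,0.027,0,0,0]' 60 >/dev/null; python3 c.py; done
```

```text
t 20.4 reader off x -0.7 y -0.0 z-to-go 17.4 mm F [ 0.8 -0.7 -0.4] M [ 0.01 -0.25 -0.  ] ang [ 0.01  0.01 -0.3 ] 0.262
t 20.7 reader off x -0.8 y 0.2 z-to-go 13.2 mm F [ 2.9 -0.1 -1.8] M [ 0.04 -0.42  0.06] ang [ 0.03 -0.01 -0.3 ] 0.269
t 21.0 reader off x -0.8 y 0.2 z-to-go 9.3 mm F [ 1.5 -0.4 -2.6] M [ 0.11 -0.48 -0.  ] ang [ 0.03 -0.01 -0.3 ] 0.269
```

```bash
python3 - <<'E'
from h import *
snap('scene','sc11'); snap('side','si11'); snap('wrist','w11')
o=np.zeros((600,800,3),np.uint8)
c=cv2.imread('pics/sc11.png')[200:280,240:320]; o[:400,:400]=cv2.resize(cv2.convertScaleAbs(c,alpha=1.5,beta=10),(400,400),interpolation=cv2.INTER_CUBIC)
b=cv2.imread('pics/si11.png')[160:240,210:290]; o[:400,400:]=cv2.resize(cv2.convertScaleAbs(b,alpha=1.5,beta=10),(400,400),interpolation=cv2.INTER_CUBIC)
a=cv2.imread('pics/w11.png')[180:330,140:440]; o[400:,:400]=cv2.resize(cv2.convertScaleAbs(a,alpha=1.5,beta=10),(400,200))
a=cv2.imread('pics/w11.png'); o[400:,400:666]=cv2.resize(a,(266,200))
cv2.imwrite('pics/m5.png',o)
E
python3 c.py
```

```text
t 21.15 reader off x -0.8 y 0.2 z-to-go 9.3 mm F [ 3.  -0.2 -2.9] M [ 0.08 -0.57  0.02] ang [ 0.03 -0.02 -0.3 ] 0.266
```

View pics/m5.png

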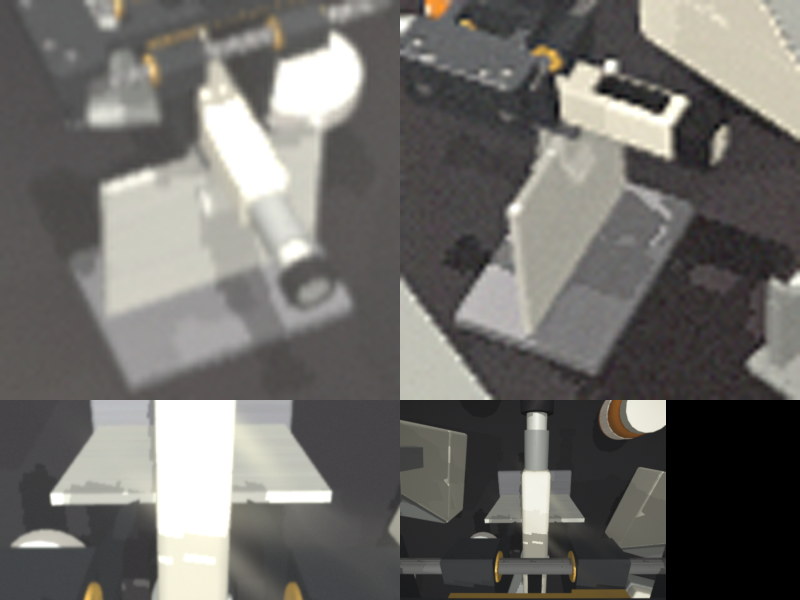

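The scene inset shows the hinged jaw in front of the plate, and the side inset shows the tongue behind it, so the plate is in the slot. I'll push the clip the rest of the way home.

```bash
for i in 1 2; do python3 -m pendant '[0,0.002,0,0.01,0,0,0, 0,0.003,0,0.027,0,0,0, 0,0.003,0,0.027,0,0,0]' 60 >/dev/null; python3 c.py; done;  python3 -m pendant '[0,0,0,0.007,0,0,0, 0,0,0,0.01,0,0,0, 0,0,0,0.01,0,0,0]' 60 >/dev/null; python3 c.py
```

```text
t 21.45 reader off x -0.7 y 0.0 z-to-go 5.3 mm F [ 1.2 -0.3 -1.7] M [ 0.09 -0.26  0.01] ang [ 0.02 -0.05 -0.29] 0.264
t 21.75 reader off x -0.6 y -0.0 z-to-go 1.1 mm F [ 0.2 -0.9 -0.5] M [-0.05 -0.01  0.05] ang [ 0.02 -0.09 -0.29] 0.267
t 22.05 reader off x -0.5 y -0.1 z-to-go -0.0 mm F [-1.6 -0.3  1.5] M [-0.1   0.31  0.02] ang [ 0.02 -0.07 -0.29] 0.267
```

```bash
for i in 1 2 3; do python3 -m pendant '[0,0,0,0.007,0,0,0, 0,0,0,0.007,0,0,0]' 60 >/dev/null; python3 c.py; done
```

```text
t 22.25 reader off x -0.4 y -0.1 z-to-go -0.5 mm F [-2.  -0.6  6. ] M [-0.05  0.75  0.08] ang [ 0.03 -0.06 -0.29] 0.268
t 22.45 reader off x -0.4 y -0.1 z-to-go -0.6 mm F [-3.6 -0.6 11.4] M [-0.04  1.17  0.06] ang [ 0.04 -0.04 -0.28] 0.27
t 22.65 reader off x -0.3 y -0.1 z-to-go -0.6 mm F [-6.6 -0.7 18. ] M [0.06 1.64 0.08] ang [ 0.05 -0.01 -0.28] 0.268
```

```bash
python3 -m pendant '[0,-0.003,0,0.003,0,0,0, 0,-0.003,0,0.003,0,0,0]' 60 >/dev/null; python3 c.py; python3 -m pendant '[0,-0.001,0,-0.008,0,0,0, 0,-0.001,0,-0.014,0,0,0, 0,-0.001,0,-0.014,0,0,0]' 60 >/dev/null; python3 c.py
```

```text
t 22.85 reader off x -0.3 y -0.1 z-to-go -0.6 mm F [-6.3  0.4 20.9] M [0.12 1.61 0.07] ang [ 0.05  0.06 -0.28] 0.267
t 23.15 reader off x -0.5 y -0.0 z-to-go -0.5 mm F [-2.1 -1.5  8.2] M [-0.02  0.69  0.08] ang [ 0.02  0.02 -0.3 ] 0.265
```

```bash
python3 -m pendant '[0,-0.001,0,-0.008,0,0,0, 0,-0.001,0,-0.008,0,0,0]' 60 >/dev/null; python3 c.py; python3 -m pendant '[0.6,0,0,0,0,0,0, 0.6,0,0,0,0,0,0, 0.6,0,0,0,0,0,0, 0.6,0,0,0,0,0,0, 0.6,0,0,0,0,0,0, 0.6,0,0,0,0,0,0]' 10 >/dev/null; python3 c.py; python3 -m pendant '[0.6,0,0,-0.1,0,0,0, 0.6,0,0,-0.2,0,0,0, 0.6,0,0,-0.4,0,0,0, 0.6,0,0,-0.65,0,0,0, 0.6,0,0,-0.9,0,0,0, 0.6,0,0,-0.9,0,0,0, 0.6,0,0,-0.9,0,0,0]' 10
python3 - <<'E'
from h import *
for f,n in (('w12','wrist'),('sc12','scene'),('si12','side')): snap(n,f)
p=(.636,-.014,.1594)
def P(X,dz):
    c,sn=np.cos(p[2]),np.sin(p[2]); return [p[0]+(c*X[0]-sn*X[1])/1e3,p[1]+(sn*X[0]+c*X[1])/1e3,.141+dz+X[2]/1e3]
for f in ('w12',):
    g=cv2.imread(f'pics/{f}.png').astype(float).mean(2)
    for dz in (0,.01): print(f,dz,[np.round(proj(f,P(X,dz)),1).tolist() for X in [(65,12,14),(65,-12,14),(95,0,10),(-60,12,14),(-60,-12,14)]])
    u=int(proj(f,P((80,0,10),0))[0]); print(u,g[0:200:4,u].astype(int).tolist())
    for X in (50,-20): v=int(proj(f,P((X,0,14),0))[1]); print(v,g[v,240:330:2].astype(int).tolist())
# changes in scene vs start outside the work area
for n in ('sc','si'):
    d=cv2.absdiff(cv2.imread(f'pics/{n}0.png'),cv2.imread(f'pics/{n}12.png')).max(2); d=cv2.morphologyEx((d>50).astype(np.uint8),cv2.MORPH_OPEN,np.ones((3,3)))
    k,l,s,c=cv2.connectedComponentsWithStats(d); print(n,[(s[i].tolist()) for i in range(1,k) if s[i,4]>25])
E
```

```text
t 23.35 reader off x -0.6 y 0.0 z-to-go -0.4 mm F [ 0.  -0.4  0.4] M [-0.12  0.14  0.11] ang [ 0.02 -0.   -0.3 ] 0.268
t 23.95 reader off x -0.7 y 0.1 z-to-go -0.2 mm F [-0.1  0.   0.7] M [ 0.02  0.06 -0.01] ang [ 0.02 -0.01 -0.3 ] 0.598
clock: 24.65
tool_pos: [0.6387, -0.0138, 0.233]
eef_rot: [0.997, 0.082, 0.002, -0.0]
contact_force: [-0.7, 0.2, -0.8]
opening: 0.598
finger_force: 0.0
w12 0 [[268.8, 125.1], [300.4, 125.3], [284.8, 83.5], [270.3, 271.8], [297.6, 271.9]]
w12 0.01 [[268.2, 126.1], [301.0, 126.2], [284.8, 82.8], [269.8, 277.5], [298.1, 277.6]]
284 [46, 47, 47, 47, 47, 48, 48, 48, 49, 49, 49, 48, 63, 68, 66, 60, 57, 214, 243, 243, 243, 202, 198, 197, 196, 196, 195, 195, 195, 195, 194, 203, 245, 246, 246, 246, 246, 246, 246, 246, 246, 246, 246, 246, 244, 241, 241, 242, 242, 242]
145 [143, 142, 143, 142, 142, 143, 143, 142, 143, 143, 144, 136, 107, 105, 133, 231, 244, 246, 246, 246, 246, 246, 246, 246, 246, 246, 246, 246, 241, 204, 140, 139, 140, 140, 136, 127, 127, 127, 127, 128, 128, 128, 128, 128, 128]
229 [57, 57, 56, 51, 50, 52, 51, 51, 52, 46, 48, 47, 41, 42, 41, 86,
[... 211 characters left out ...]
23, 7, 130], [265, 32, 4, 17, 57], [281, 36, 22, 8, 109], [315, 46, 10, 24, 167], [266, 120, 6, 11, 44], [297, 168, 5, 9, 32], [256, 173, 15, 31, 233], [273, 212, 24, 30, 343]]
si [[194, 0, 45, 34, 738], [397, 0, 75, 109, 2298], [312, 2, 84, 74, 2735], [245, 21, 51, 36, 631], [198, 37, 9, 13, 81], [384, 85, 42, 62, 1214], [250, 87, 15, 21, 256], [197, 96, 21, 33, 342], [468, 110, 38, 47, 638], [249, 117, 6, 5, 27], [441, 122, 9, 5, 30], [255, 127, 22, 37, 450], [227, 144, 9, 10, 70], [218, 147, 8, 6, 41], [205, 166, 43, 20, 414], [427, 167, 29, 56, 484], [254, 181, 14, 12, 104], [277, 203, 48, 36, 439], [297, 231, 6, 6, 28], [312, 242, 6, 7, 34], [537, 260, 5, 8, 27], [409, 305, 10, 13, 75]]
```

```bash
python3 -c "
from plant import r
print(r.finish_job())"
```

```text
the job is handed in; nothing more can be done
None
```

I read the round logger at about 4.4 N for over 2 s, then clipped the reader level and all the way down near the middle of the plate's top edge. I let go, backed the arm clear and handed the job in at about 25 s; the score wasn't shown. The first grasp closed on air because the finger ends sit about 30 mm short of the stated tool point.

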